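# Stand up the rocking vial blocks and bar them in

### The arm

A 7-joint arm with a two-finger parallel gripper is mounted at the origin on a cart in front of the work surface, level with it; the furniture and walls round the work are solid. World frame = base frame: x ahead of the robot, y to its left, z up, the work surface at z = 0. Lengths are in m, angles in rad, forces in N, time in s.
With the tool pointing down it reaches from about 0.4 to 0.85 m from the base axis. Payload 10.4 kg.
Tool frame: the origin (TCP) lies on the centre line of the jaws, within the pads' length; the fingertips stand 17 mm ahead of it and the grasp point (between the pads) lies 2 mm behind it; z points along the fingers, y is the line along which they close (so a half turn about z gives the same grasp; the last joint's range is limited). The gripper opens to 85 mm and grips with 20 to 120 N. Pads are 22 mm wide; open, the fingers measure 114 mm over their backs; the gripper's body (76 mm by 85 mm) begins 54 mm behind the grasp point. The pads swing forward as they close: fully open they stand 13 mm farther back than shut.
Start: joints at [-1.296, 0.332, -0.065, 1.46, 0.022, 1.35, -0.088], TCP at [0.183, 0.598, 0.248] pointing down, gripper open.
Joint ranges: [-2.6, 2.6], [-0.5, 2.12], [-1.47, 1.34], [0.16, 2.42], [-1.27, 4.41], [0.06, 2.06], [-2.6, 2.6]. Speed limits (rad/s): [2.22, 2.22, 2.79, 2.79, 3.14, 3.14, 3.14].

### API

Orientations are given as a unit quaternion [x, y, z, w].
In Python, from workcell import sensors, imaging, order, spotter gives the robot as it stands. The module is installed in compiled form; this text tells all that it offers.
- The arm moves only by the shell command python3 -m inch 'ROWS' [FORCE]. ROWS is JSON, a list that holds one entry, the list of rows, each a list of 7 numbers: the shift along the tool's x, y, z in m, then the turn, a rotation vector about the tool's x, y, z in rad, then the closure, from -1 (fully open) to 1 (shut). In form: [[[x, y, z, ax, ay, az, hand], ...]]. A call has 1 to 10 rows; each row is the pose to reach, as a shift and turn from the pose commanded when the call began, along the tool's axes at that moment; what a row does not reach only later rows make up. A row lasts 1/10 s, in which the tool goes at most 50 mm and 8.59 degrees, less where a joint would pass 70% of its speed; a pose out of reach is approached as far as the arm can. A call with a gripper value outside its range is refused whole. The fingers move at their own pace and stop on an object; FORCE is the grip in N (left out, the last holds). Time passes only in rows, so rows that repeat a pose let the fingers close. It gives the time, the measured TCP pose, the force, the opening and the grip force at its end, in the units of the state.
- sensors.get_obs(): the state, without advancing time (a new reading comes with each control period).
- imaging.camera(name): name is "side" or "top"; returns the picture (400x640x3 uint8, blue, green, red); there is no depth.
- imaging.calibration(name): a dict with "mtx" (3x3 intrinsics, pixels), "R" (3x3) and "t" (3): a world point X has camera coordinates R X + t. Camera axes: x right, y down, z forward; pixel columns grow to the right and rows downward; lengths in m; the calibration is good to about 2 mm. A picture is of the moment at which its call begins. calibration takes no time and is no camera call.
- order.hand_in(): hands the job in; it is judged then, once.
Trained networks look in the newest picture that a camera, given by its name, has taken for a name from the list of things; names that differ only in an ending like _2 or _b are one class to them, and where a whole thing is asked for, a point or a joint stands for the part that bears it (a point fixed in the world has none). Each returns a list of dicts, best first, with "conf" (0 to 1); they miss things now and then, are a little off and sometimes report something else, mostly with a low value. They report only what shows in the picture. A call takes as long as a camera call.
- spotter.look_for(label, camera): "pixel" ([column, row] in pixels, amid what is visible of it).
The state is a dict: "clock": time; "joint_pos": joint angles; "joint_velocities": joint speeds; "tau": joint torques, N m; "position": TCP position; "ee_rot": TCP orientation; "ft_force": force on the tool from outside, world axes, zero at the start; "torque": the same for the moment, N m; "grip_width": opening from 0.0 (shut) to 1.0 (fully open); "grasp_force": force on a finger pad.
Only numpy, scipy, OpenCV 4.12 (cv2) and the standard library are available. Lean on these libraries where they do the work, as an engineer would, in place of code of your own. Each camera call takes 0.05 s, during which the arm holds its last target. There are 200 camera calls.

### The job

First lift the retaining bar off the carrier's two uprights and lay it flat on the cupboard top beside the carrier. The D-shaped aluminium vial blocks lie on their rounded sides and rock at every touch: steady each one and stand it on its flat base, wells up, wholly on the carrier plate between the uprights. When all are in, lay the bar back across both uprights over the blocks, grip upward, down in both saddles with its ends even, and leave the timer, the cup and the reagent bottle where they are.

Things in the scene. Friction and masses are not known exactly. Their poses are not given: they have to be found in the camera images.
- block_1: loose aluminium vial block, D-shaped from above: 44 mm wide (y), 34 mm tall (z), x from -22 (round wall, radius 22) to +10 (straight side), parallel cheeks at x 0 to 10. 0.11 kg. z: from flat base to top with 2 wells. Origin: in the base, on the round wall's axis. Starts on the round wall, ready to rock, x up (y 11 deg up), top turned to one side, origin 22 mm up. May be absent
- block_2: loose aluminium vial block, D-shaped from above: 44 mm wide (y), 34 mm tall (z), x from -22 (round wall, radius 22) to +10 (straight side), parallel cheeks at x 0 to 10. 0.11 kg. z: from flat base to top with 2 wells. Origin: in the base, on the round wall's axis. Starts on the round wall, ready to rock, x up (y 11 deg up), top turned to one side, origin 22 mm up. May be absent
- block_3: loose aluminium vial block, D-shaped from above: 44 mm wide (y), 34 mm tall (z), x from -22 (round wall, radius 22) to +10 (straight side), parallel cheeks at x 0 to 10. 0.11 kg. z: from flat base to top with 2 wells. Origin: in the base, on the round wall's axis. Starts on the round wall, ready to rock, x up (y 11 deg up), top turned to one side, origin 22 mm up. May be absent
- carrier: fixed plate 80 (x) x 280 (y) x 6 mm with an upright at each end (centres y = +-130 mm, 36 mm along x, 16 along y; 244 mm clear between). Bar seats on them are 46 mm up, between lugs 10 mm high at x = +-13 to 18 mm. Origin: centre of the plate's underside. Three blocks fit in a row along y, 70 mm apart.
- bar: loose aluminium retaining bar, 18 mm (x) x 276 mm (y) x 10 mm (z), 0.13 kg, with a black grip 13 x 44 x 22 mm (x, y, z) standing on the middle of its top, up to z = 32 mm. Origin: centre of its underside. It starts lying in the carrier's two saddles, grip up.
- bare_strip (a point): point on the bare cupboard top, right of the carrier, where the bar can lie along the world's x. Around the work: a wall to the right at y = -0.475, a wall behind at x = 0.74, fixed bottles up to 0.3 m high to the left (y over 0.03 where x is over 0.52, y over 0.13 elsewhere); a tool that leans far over can strike them.
- timer: bench timer 34 x 68 x 63 mm, bystander; origin: centre of its underside
- cup: white specimen cup, 61 mm across, 62 mm high, bystander; origin: centre of its underside
- reagent: small white bottle with a red cap, 33 mm across, 65 mm high, bystander; origin: centre of its underside

How it is judged:
On the way, in this order (a step that is already met when the one before it is completed fails the run):
1. the bar has been lifted off and lies flat on the cupboard top beside the carrier (height (world z) of bar below 0.004 m and angle between bar's own z axis and vertical below 0.06 rad and linear speed of bar below 0.02 m/s), for 0.3 s.
2. every block present stands on its flat base, wells up, wholly on the carrier plate between the uprights (x of block_1 in the frame of carrier between -0.018 and 0.018 m and y of block_1 in the frame of carrier between -0.1 and 0.1 m and z of block_1 in the frame of carrier between 0.003 and 0.009 m and angle between each of block_1, block_2, block_3's own z axis and vertical below 0.08 rad and linear speed of each of block_1, block_2, block_3 below 0.02 m/s and x of block_2 in the frame of carrier between -0.018 and 0.018 m and y of block_2 in the frame of carrier between -0.1 and 0.1 m and z of block_2 in the frame of carrier between 0.003 and 0.009 m and x of block_3 in the frame of carrier between -0.018 and 0.018 m and y of block_3 in the frame of carrier between -0.1 and 0.1 m and z of block_3 in the frame of carrier between 0.003 and 0.009 m), for 0.3 s.
3. the bar lies across both uprights, in both saddles (x of bar in the frame of carrier between -0.007 and 0.007 m and y of bar in the frame of carrier between -0.012 and 0.012 m and z of bar in the frame of carrier between 0.043 and 0.049 m and angle between bar's own z axis and vertical below 0.06 rad and angle between the y axis of bar and the y axis of carrier, either way round below 0.07 rad and linear speed of bar below 0.02 m/s), for 0.3 s.
At the end, for the whole second after the job is handed in: Each block present upright within 0.08 rad, base on the plate (3 to 9 mm up), origin within 18 mm of the plate's middle line and 100 mm of its middle; bar in both saddles: 43 to 49 mm up, within 7 mm across, 12 mm lengthwise, 0.07 rad of the carrier, level within 0.06 rad; all at rest (all of step 2 and all of step 3); the robot touches nothing.
It fails at once if the timer is pushed away or knocked over (distance of timer from where it was at the start of the episode above 0.03 m or angle between timer's own z axis and vertical above 0.4 rad).
It fails at once if the cup is pushed away or knocked over (distance of cup from where it was at the start of the episode above 0.03 m or angle between cup's own z axis and vertical above 0.4 rad).
It fails at once if the reagent is pushed away or knocked over (distance of reagent from where it was at the start of the episode above 0.03 m or angle between reagent's own z axis and vertical above 0.4 rad).
Of block_1, block_2, block_3 only 2 to 3 are there at a start; the rules pass over those that are not, and their reading is None.
At some moment in a run one of block_1, block_2, block_3 may be knocked a few centimetres aside while the robot is not near it.
It also fails if it takes over 210 s, if anything falls off the work surface, if the arm or the gripper's body presses on something with over 40 N, if the wrist force passes 120 N, or if a joint passes its speed limit or range.

## Working session

There is one attempt and no reset: what is moved stays moved. The work goes in short steps, Python scripts to look and compute and a shell command to move; the robot and the scene stay as the last step left them, time stands still between calls to the robot, and variables do not carry over. Pictures are saved under pics/ and viewed, at most 14 in all, crops included, and the job is handed in when it is done.

```bash
mkdir -p pics; cat > h.py <<'E'
import numpy as np, cv2
from scipy.spatial.transform import Rotation as Rn
from workcell import sensors, imaging, order, spotter
def snap(c,fn=None,crop=None,s=1):
    im=imaging.camera(c)
    if fn:
        o=im if crop is None else im[crop[1]:crop[3],crop[0]:crop[2]]
        cv2.imwrite('pics/'+fn,cv2.resize(o,None,fx=s,fy=s,interpolation=cv2.INTER_CUBIC))
    return im
def toplane(c,px,z):
    k=imaging.calibration(c);M,R,t=map(np.array,(k['mtx'],k['R'],k['t']))
    d=R.T@np.linalg.solve(M,[px[0],px[1],1.]);o=-R.T@t
    return o+d*(z-o[2])/d[2]
def proj(c,X):
    k=imaging.calibration(c);M,R,t=map(np.array,(k['mtx'],k['R'],k['t']))
    p=M@(R@np.array(X,float)+t.ravel());return p[:2]/p[2]
def st():
    o=sensors.get_obs();print('t',round(o['clock'],2),'p',np.round(o['position'],4),'R',np.round(Rn.from_quat(o['ee_rot']).as_matrix(),3).tolist(),'q',np.round(o['joint_pos'],2),'F',np.round(o['ft_force'],1),'w',round(o['grip_width'],3),'g',o['grasp_force']);return o
def go(target,Rt=None):
    """shift in tool axes (from measured pose) to world target; turn rotvec to Rt"""
    o=sensors.get_obs();R0=Rn.from_quat(o['ee_rot'])
    s=R0.inv().apply(np.array(target)-o['position']);a=np.zeros(3) if Rt is None else (R0.inv()*Rn.from_matrix(Rt)).as_rotvec()
    print('go',np.round(s,4),np.round(a,4))
E
python3 - <<'E'
from h import *
st()
for c in('side','top'):
    snap(c,c+'0.png')
    k=imaging.calibration(c);print(c,np.round(-np.array(k['R']).T@np.ravel(k['t']),3),np.array(k['mtx'])[0])
    for l in('block_1','carrier','bar','timer','cup','reagent','bare_strip'):
        print(l,[(np.round(d['pixel']).tolist(),round(d['conf'],2),np.round(toplane(c,d['pixel'],0.02)[:2],3).tolist()) for d in spotter.look_for(l,c)])
E
```

```text
t 0.0 p [0.1833 0.5971 0.2475] R [[-0.956, 0.293, -0.0], [0.293, 0.956, -0.001], [-0.0, -0.001, -1.0]] q [-1.3   0.33 -0.06  1.46  0.02  1.35 -0.09] F [-0.4 -0.3 -0.4] w 0.998 g 0.0
side [ 0.132 -0.081  0.839] [421.18654412   0.         330.79704709]
block_1 [([266.0, 291.0], 0.74, [0.438, -0.012]), ([329.0, 276.0], 0.72, [0.439, -0.142]), ([389.0, 256.0], 0.7, [0.453, -0.275])]
carrier [([335.0, 206.0], 0.95, [0.6, -0.194])]
bar [([328.0, 184.0], 0.78, [0.659, -0.194]), ([328.0, 279.0], 0.52, [0.434, -0.14])]
timer [([314.0, 166.0], 0.89, [0.716, -0.173])]
cup [([380.0, 155.0], 0.82, [0.712, -0.333])]
reagent [([260.0, 175.0], 0.75, [0.724, -0.042])]Traceback (most recent call last):
  File "<stdin>", line 7, in <module>
ValueError: it knows: bar, block, carrier, cup, reagent, timer
```

View pics/side0.png

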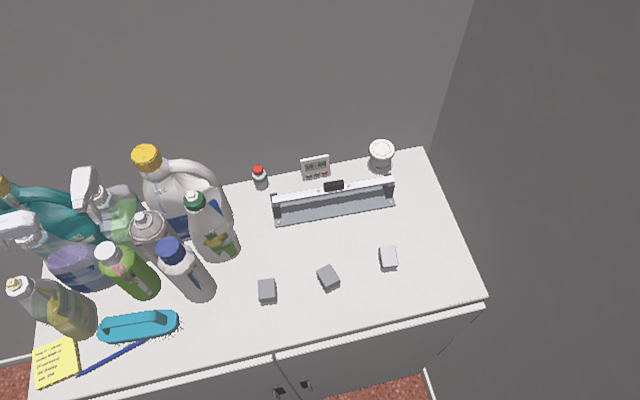

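The side view shows the carrier at about (335,206), its bar on top with the grip at (333,185). Three blocks stand in front at (266,291), (329,277) and (389,257), and the bystanders are behind the carrier.

```bash
python3 - <<'E'
from h import *
c='top'
im=snap(c,'top0.png');cv2.imwrite('pics/side_full.png',imaging.camera('side'))
k=imaging.calibration(c);print(c,np.round(-np.array(k['R']).T@np.ravel(k['t']),3),np.array(k['mtx'])[0],np.round(k['R'],2).tolist())
for l in('block','carrier','bar','timer','cup','reagent'):
    print(l,[(np.round(d['pixel'],1).tolist(),round(d['conf'],2),np.round(toplane(c,d['pixel'],0.02)[:2],3).tolist()) for d in spotter.look_for(l,c)])
E
```

```text
top [ 0.445 -0.194  0.999] [472.01907935   0.         318.42476899] [[-0.01, -1.0, -0.03], [-0.99, 0.01, -0.15], [0.15, 0.02, -0.99]]
block [([239.7, 274.9], 0.86, [0.435, -0.007]), ([369.1, 265.9], 0.69, [0.451, -0.273]), ([305.2, 275.5], 0.59, [0.433, -0.142])]
carrier [([329.0, 191.1], 0.79, [0.608, -0.193]), ([303.8, 276.8], 0.36, [0.43, -0.139])]
bar [([329.5, 182.2], 0.8, [0.627, -0.194])]
timer [([318.7, 143.5], 0.85, [0.711, -0.172])]
cup [([395.3, 143.6], 0.69, [0.708, -0.335])]
reagent [([255.5, 145.7], 0.74, [0.708, -0.036])]
```

View pics/top0.png

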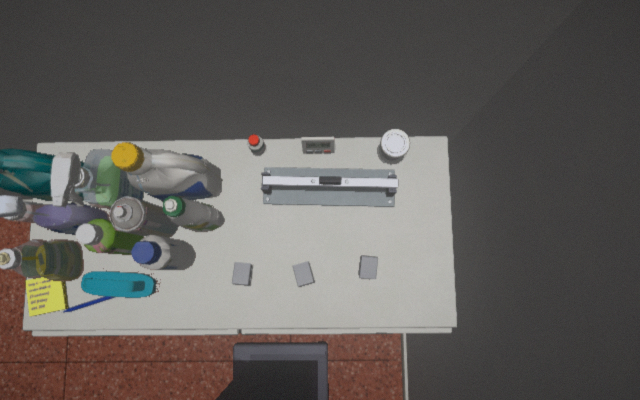

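The top view shows the three blocks at (241,274), (303,274) and (369,267), the carrier at (329,187) and the bar grip at (330,181). The right strip around column 425 is bare. I'll zoom in for yaw and which way the wells face.

```bash
python3 - <<'E'
from h import *
a=cv2.imread('pics/top0.png');b=cv2.imread('pics/side_full.png')
f=lambda i,x0,y0,x1,y1,w,h:cv2.resize(i[y0:y1,x0:x1],(w,h),interpolation=cv2.INTER_CUBIC)
A=f(a,225,250,395,295,800,212);B=f(b,245,235,415,310,800,353)
cv2.imwrite('pics/z1.png',np.vstack([A,B]))
cv2.imwrite('pics/z2.png',np.vstack([f(a,250,160,410,215,800,275),f(b,260,165,410,230,750,325)[:,:].copy() if 0 else f(b,260,165,420,230,800,325)]))
E
```

```text
(no output)
```

View pics/z1.png

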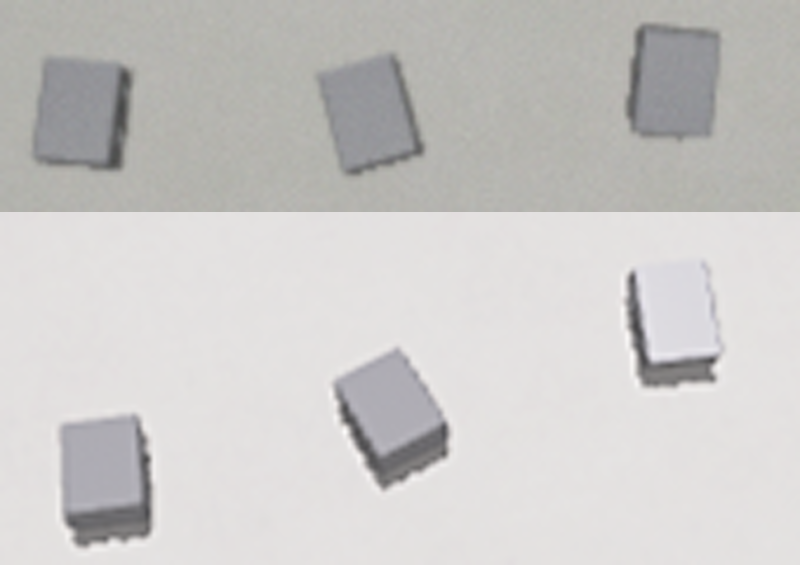

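View pics/z2.png

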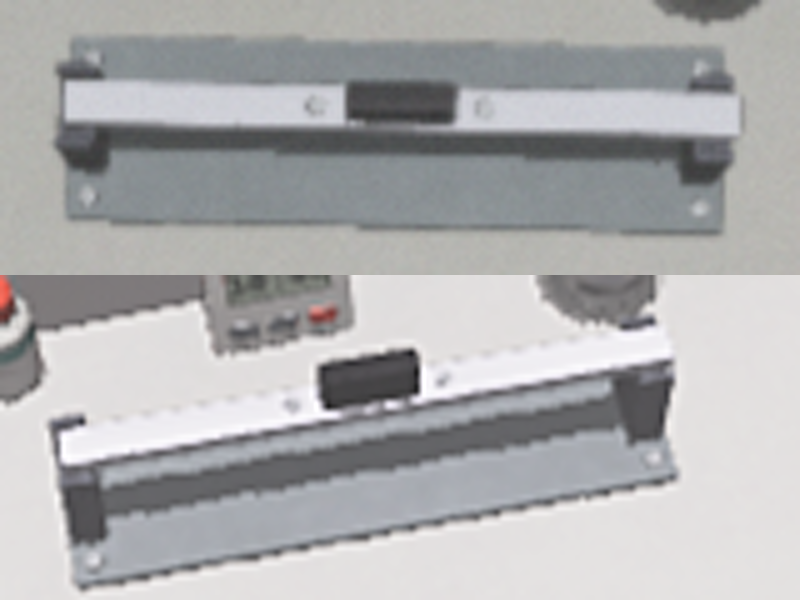

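```bash
cat > fit.py <<'E'
from h import *
from scipy.optimize import least_squares
s=800/170
T=[[(45,58),(122,65),(108,163),(35,158)],[(318,72),(394,55),(415,150),(345,172)],[(641,26),(719,34),(712,137),(637,131)]]
S=[[(60,424),(137,416),(143,502),(67,513)],[(335,383),(399,349),(447,424),(383,458)],[(634,270),(707,263),(717,352),(647,362)]]
# image corner order: TL,TR,BR,BL ; world: TL=+y,+x
for T_,S_ in zip(T,S):
    t=np.array(T_)/s+[225,250]; q=(np.array(S_)-[0,212])/s+[245,235]
    def corners(p):
        x,y,yaw,tilt=p[:4]
        R=Rn.from_euler('z',yaw).as_matrix()@Rn.from_euler('y',-tilt).as_matrix() # far side up if tilt>0
        C=np.array([(22,17,10),(22,-17,10),(-22,-17,10),(-22,17,10)])*1e-3
        return np.array([x,y,.022])+C@R.T
    def res(p):
        c=corners(p);o=p[4:]
        return np.r_[np.ravel([proj('top',X)-u for X,u in zip(c,t)]),np.ravel([proj('side',X)+o-u for X,u in zip(c,q)])-0,0.5*o]
    c0=toplane('top',t.mean(0),.03)
    for t0 in(-.19,.19):
        g=lambda v:res(np.r_[v[:3],t0,v[3:]])
        r=least_squares(g,[c0[0],c0[1],0,0,0]);print('tilt fixed',t0,np.round(r.x,3),round(r.cost,2),end=' | ')
    r=least_squares(res,[c0[0],c0[1],0,0,0,0]);print('free',np.round(r.x,3),round(r.cost,2))
# carrier
tp=np.array([(70,37),(722,47),(722,233),(68,217)])/5+[250,160]
sp=(np.array([(75,588),(676,478)])-[0,275])/5+[260,165]
def cc(p,z=.006):
    R=Rn.from_euler('z',p[2]).as_matrix();return np.array([p[0],p[1],z])+np.array([(40,140,0),(40,-140,0),(-40,-140,0),(-40,140,0)])*1e-3@R.T
f=lambda p:np.r_[np.ravel([proj('top',X)-u for X,u in zip(cc(p),tp)])]
r=least_squares(f,[.6,-.19,0]);print('carrier top',r.x,np.round(r.fun,1))
print('side chk',[np.round(proj('side',X)-u,1) for X,u in zip(cc(r.x)[[3,2]],sp)])
b=[toplane('top',np.array(u)/5+[250,160],.056) for u in((63,101),(741,115))];print('bar',np.mean(b,0),np.linalg.norm(b[0]-b[1]),np.arctan2(-(b[0]-b[1])[0],(b[0]-b[1])[1]))
g=toplane('top',np.array([400,102])/5+[250,160],.078);print('grip',g)
for n in((424,380),(424,330),(452,240)):print(n,toplane('top',n,0)[:2])
E
python3 fit.py
```

```text
tilt fixed -0.19 [ 0.437 -0.012 -0.079  0.738 -0.585] 1.41 | tilt fixed 0.19 [ 0.44  -0.013 -0.115  0.736 -0.579] 7.15 | free [ 0.436 -0.012 -0.076 -0.23   0.739 -0.601] 1.28
tilt fixed -0.19 [ 0.435 -0.139  0.262  0.739 -0.018] 1.68 | tilt fixed 0.19 [ 0.438 -0.138  0.274  0.739 -0.012] 6.87 | free [ 0.435 -0.139  0.262 -0.211  0.739 -0.026] 1.64
tilt fixed -0.19 [ 0.446 -0.271 -0.134  0.254  0.087] 4.5 | tilt fixed 0.19 [ 0.45  -0.272 -0.106  0.256  0.096] 3.24 | free [ 0.448 -0.271 -0.121  0.005  0.253  0.122] 2.52
carrier top [ 0.61984676 -0.19230042 -0.03269827] [ 0.3 -0.3  0.3 -0.   0.3 -0.1 -0.8  0.4]
side chk [array([-0.8,  0.1]), array([ 0.2, -0.5])]
bar [ 0.62130578 -0.19508335  0.056     ] 0.27528121978463665 -0.03494593074655765
grip [ 0.61961436 -0.19483931  0.078     ]
(424, 380) [ 0.22269314 -0.37907839]
(424, 330) [ 0.32054911 -0.3831513 ]
(452, 240) [ 0.50360336 -0.44924141]
```

```bash
python3 -m inch '[[[0,0,-0.2,0,0,0,-1],[0,0,-0.2,0,0,0,-1],[0,0,-0.2,0,0,0,-1],[0,0,-0.2,0,0,0,-1],[0,0,-0.2,0,0,0,-1],[0,0,-0.2,0,0,0,-1]]]' 40; cat >> h.py <<'E'
def down(yaw):  # tool z down, tool y at world angle yaw
    y=np.array([np.cos(yaw),np.sin(yaw),0]);z=np.array([0,0,-1.]);return np.c_[np.cross(y,z),y,z]
E
python3 - <<'E'
from h import *
st();go([.42,.2,.45],down(.62));go([.62,-.195,.2],down(-.035))
E
```

```text
clock: 1.35
position: [0.1834, 0.5978, 0.4495]
ee_rot: [0.148, 0.989, 0.001, 0.0]
ft_force: [-0.1, -0.1, -2.1]
grip_width: 1.0
grasp_force: 0.0
t 1.35 p [0.1834 0.5978 0.4495] R [[-0.956, 0.293, 0.001], [0.293, 0.956, 0.002], [0.0, 0.003, -1.0]] q [-1.31  0.32 -0.05  1.06  0.02  1.76 -0.08] F [-0.1 -0.1 -2.1] w 1.0 g 0.0
go [-0.3429 -0.3109 -0.0013] [ 0.0024 -0.001   0.653 ]
go [-0.65   -0.6305  0.2478] [ 0.0021 -0.0018  1.308 ]
```

```bash
python3 -m inch '[[[-0.343,-0.311,0,0,0,0.653,-0.3],[-0.343,-0.311,0,0,0,0.653,-0.3],[-0.343,-0.311,0,0,0,0.653,-0.3],[-0.343,-0.311,0,0,0,0.653,-0.3],[-0.343,-0.311,0,0,0,0.653,-0.3],[-0.343,-0.311,0,0,0,0.653,-0.3],[-0.343,-0.311,0,0,0,0.653,-0.3],[-0.343,-0.311,0,0,0,0.653,-0.3],[-0.343,-0.311,0,0,0,0.653,-0.3],[-0.343,-0.311,0,0,0,0.653,-0.3]]]' 40; python3 - <<'E'
from h import *
st();go([.62,-.195,.2],down(-.035))
E
```

```text
clock: 2.35
position: [0.4221, 0.1939, 0.4474]
ee_rot: [0.461, 0.887, -0.001, -0.0]
ft_force: [-0.2, 0.9, 1.0]
grip_width: 0.651
grasp_force: 0.0
t 2.35 p [0.4221 0.1939 0.4474] R [[-0.575, 0.818, -0.001], [0.818, 0.575, -0.001], [-0.001, -0.001, -1.0]] q [-0.91 -0.07  0.35  1.5   0.03  1.71  0.06] F [-0.2  0.9  1. ] w 0.651 g 0.0
go [-0.4319 -0.0612  0.2477] [-0.001  0.001  0.647]
```

```bash
python3 -m inch '[[[-0.432,-0.061,0.03,0,0,0.647,0],[-0.432,-0.061,0.03,0,0,0.647,0],[-0.432,-0.061,0.03,0,0,0.647,0],[-0.432,-0.061,0.03,0,0,0.647,0],[-0.432,-0.061,0.03,0,0,0.647,0],[-0.432,-0.061,0.03,0,0,0.647,0],[-0.432,-0.061,0.03,0,0,0.647,0],[-0.432,-0.061,0.03,0,0,0.647,0],[-0.432,-0.061,0.1,0,0,0.647,0],[-0.432,-0.061,0.15,0,0,0.647,0.18]]]' 40;python3 -m inch '[[[0,0,0.1,0,0,0,0.18],[0,0,0.1,0,0,0,0.18],[0,0,0.1,0,0,0,0.18],[0,0,0.1,0,0,0,0.18]]]'; python3 - <<'E'
from h import *
st();go([.62,-.195,.076],down(-.035));snap('side','s1.png',(220,100,460,300),3.3)
E
```

```text
clock: 3.35
position: [0.6191, -0.1862, 0.3248]
ee_rot: [0.718, 0.696, -0.001, 0.001]
ft_force: [0.1, 0.5, -0.3]
grip_width: 0.411
grasp_force: 0.0
clock: 3.75
position: [0.6187, -0.1823, 0.2274]
ee_rot: [0.717, 0.698, -0.0, -0.001]
ft_force: [0.8, 0.9, 0.9]
grip_width: 0.411
grasp_force: 0.0
t 3.75 p [ 0.6187 -0.1823  0.2274] R [[0.027, 1.0, -0.002], [1.0, -0.027, 0.0], [0.0, -0.002, -1.0]] q [-0.3   0.45  0.72  1.46 -0.3   1.34  0.4 ] F [0.8 0.9 0.9] w 0.411 g 0.0
go [-0.0128  0.0019  0.1514] [-0.0017 -0.0003  0.0082]
```

View pics/s1.png

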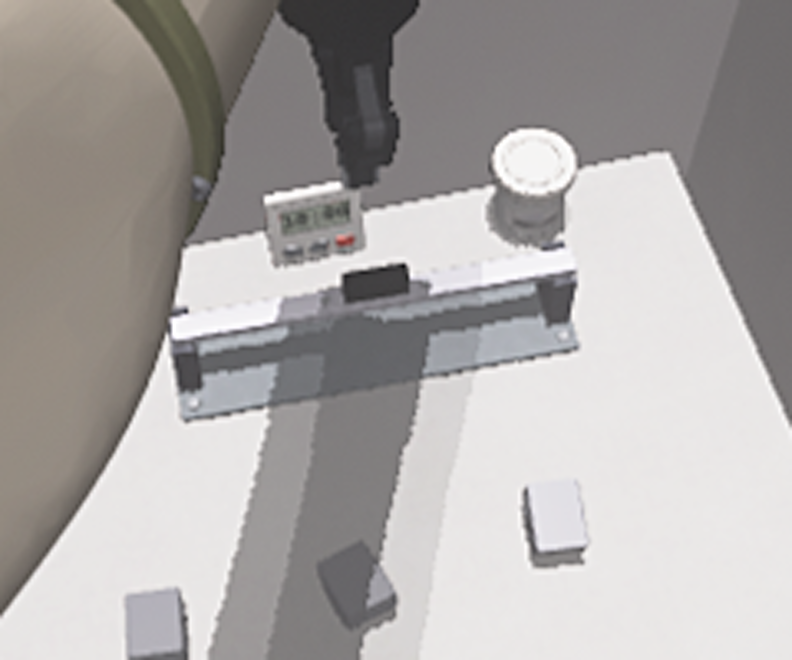

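The gripper is above the carrier in line with the grip, and the blocks haven't moved. Next I lower the tool and grasp the bar.

```bash
python3 -m inch '[[[-0.013,0.001,0.05,0,0,0.008,0.18],[-0.013,0.001,0.1,0,0,0.008,0.18],[-0.013,0.001,0.13,0,0,0.008,0.18],[-0.013,0.001,0.151,0,0,0.008,0.18],[-0.013,0.001,0.151,0,0,0.008,0.18],[-0.013,0.001,0.151,0,0,0.008,0.18]]]'; python3 - <<'E'
from h import *
st();go([.62,-.195,.076],down(-.035))
E
python3 -m inch '[[[0,0,0,0,0,0,1],[0,0,0,0,0,0,1],[0,0,0,0,0,0,1],[0,0,0,0,0,0,1],[0,0,0,0,0,0,1],[0,0,0,0,0,0,1]]]' 40
```

```text
clock: 4.4
position: [0.6213, -0.1962, 0.079]
ee_rot: [0.719, 0.695, 0.001, 0.001]
ft_force: [0.5, 0.3, 1.0]
grip_width: 0.415
grasp_force: 0.0
t 4.4 p [ 0.6213 -0.1962  0.079 ] R [[0.035, 0.999, 0.003], [0.999, -0.035, -0.001], [-0.001, 0.003, -1.0]] q [-0.24  0.6   0.65  1.6  -0.4   1.08  0.48] F [0.5 0.3 1. ] w 0.415 g 0.0
go [ 0.0012 -0.0013  0.003 ] [0.0033 0.0006 0.0003]
clock: 5.0
position: [0.621, -0.1962, 0.0788]
ee_rot: [0.719, 0.695, 0.001, 0.001]
ft_force: [-0.1, 0.5, 7.4]
grip_width: 0.144
grasp_force: 40.4
```

```bash
python3 -m inch '[[[0,0,-0.03,0,0,0,1],[0,0,-0.06,0,0,0,1],[0,0,-0.1,0,0,0,1],[0,0,-0.12,0,0,0,1],[-0.03,-0.05,-0.12,0,0,0,1],[-0.058,-0.1,-0.12,0,0,0.1,1],[-0.058,-0.119,-0.12,0,0,0.2,1],[-0.058,-0.119,-0.12,0,0,0.3,1],[-0.058,-0.119,-0.12,0,0,0.45,1],[-0.058,-0.119,-0.12,0,0,0.6,1]]]' 60;python3 - <<'E'
from h import *
st();go([.5,-.25,.2],down(-np.pi/2))
E
```

```text
clock: 6.0
position: [0.4986, -0.2497, 0.1973]
ee_rot: [0.894, 0.448, 0.001, 0.0]
ft_force: [0.4, 0.1, -2.0]
grip_width: 0.135
grasp_force: 61.1
t 6.0 p [ 0.4986 -0.2497  0.1973] R [[0.598, 0.801, 0.002], [0.801, -0.598, 0.001], [0.002, 0.001, -1.0]] q [-0.37  0.29  0.89  1.75 -0.24  1.22 -0.05] F [ 0.4  0.1 -2. ] w 0.135 g 61.10284209251404
go [ 0.0006  0.0013 -0.0027] [ 1.000e-04 -2.300e-03  9.292e-01]
```

```bash
python3 -m inch '[[[0,0,0,0,0,0.15,1],[0,0,0,0,0,0.3,1],[0,0,0,0,0,0.45,1],[0,0,0,0,0,0.6,1],[0,0,0,0,0,0.75,1],[0,0,0,0,0,0.85,1],[0,0,0,0,0,0.93,1],[-0.03,0.035,0,0,0,0.93,1],[-0.06,0.07,0,0,0,0.93,1],[-0.094,0.108,0,0,0,0.93,1]]]' 60;python3 -m inch '[[[0,0,0,0,0,0,1],[0,0,0,0,0,0,1],[0,0,0,0,0,0,1]]]'; python3 - <<'E'
from h import *
st();go([.53,-.39,.034],down(-np.pi/2))
snap('top','t2.png',(200,80,480,340),2.3)
E
```

```text
clock: 7.0
position: [0.5312, -0.3885, 0.197]
ee_rot: [1.0, 0.005, 0.001, -0.0]
ft_force: [1.3, 0.1, -1.1]
grip_width: 0.136
grasp_force: 61.1
clock: 7.3
position: [0.5302, -0.3874, 0.1966]
ee_rot: [1.0, 0.003, 0.0, -0.0]
ft_force: [0.9, -0.2, -1.1]
grip_width: 0.133
grasp_force: 61.1
t 7.3 p [ 0.5302 -0.3874  0.1966] R [[1.0, 0.007, 0.001], [0.007, -1.0, 0.001], [0.001, -0.001, -1.0]] q [-0.1   0.6   0.97  1.48 -0.5   1.33 -0.65] F [ 0.9 -0.2 -1.1] w 0.133 g 61.1100697517395
go [-0.0003  0.0027  0.1626] [-0.0008 -0.0009  0.0069]
```

View pics/t2.png

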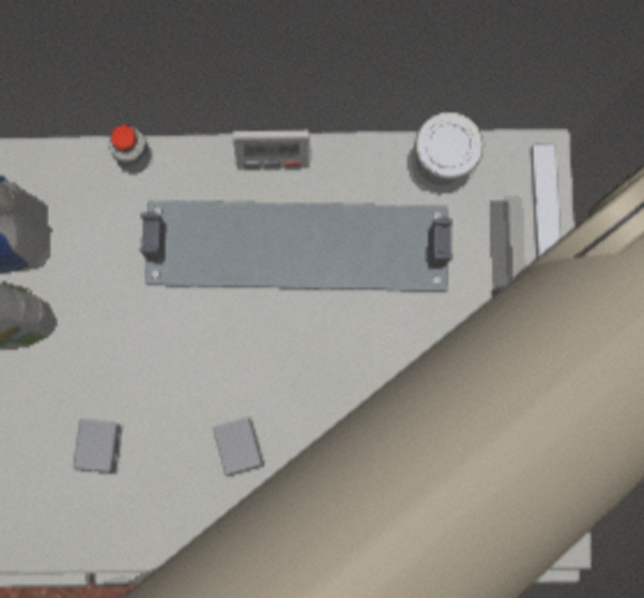

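The bar is held level along x above the bare strip and the plate is now empty. I'll lower it.

```bash
python3 -m inch '[[[0,0.002,0.05,0,0,0.007,1],[0,0.002,0.1,0,0,0.007,1],[0,0.002,0.13,0,0,0.007,1],[0,0.002,0.15,0,0,0.007,1],[0,0.002,0.158,0,0,0.007,1],[0,0.002,0.162,0,0,0.007,1],[0,0.002,0.162,0,0,0.007,1],[0,0.002,0.162,0,0,0.007,1]]]'; python3 - <<'E'
from h import *
st()
E
```

```text
clock: 8.15
position: [0.5304, -0.3905, 0.0356]
ee_rot: [1.0, -0.0, 0.001, 0.0]
ft_force: [0.4, -0.7, -1.0]
grip_width: 0.132
grasp_force: 61.1
t 8.15 p [ 0.5304 -0.3905  0.0356] R [[1.0, -0.001, 0.002], [-0.001, -1.0, -0.001], [0.002, 0.001, -1.0]] q [-0.03  0.76  0.85  1.61 -0.63  1.07 -0.57] F [ 0.4 -0.7 -1. ] w 0.132 g 61.076377630233765
```

```bash
python3 -m inch '[[[0,0,0.002,0,0,0,1],[0,0,0.002,0,0,0,1],[0,0,0.003,0,0,0,1],[0,0,0.003,0,0,0,1],[0,0,0.003,0,0,0,0.2],[0,0,0.002,0,0,0,0.2],[0,0,0,0,0,0,0.2],[0,0,0,0,0,0,0.2],[0,0,0,0,0,0,0.2]]]'; python3 -m inch '[[[0,0,-0.05,0,0,0,0.2],[0,0,-0.1,0,0,0,0.2],[0,0,-0.15,0,0,0,0.2],[0,0,-0.2,0,0,0,0.2],[0,0,-0.2,0,0,0,0.2]]]'
python3 - <<'E'
from h import *
st()
E
```

```text
clock: 9.05
position: [0.5296, -0.3903, 0.0342]
ee_rot: [1.0, -0.001, 0.0, -0.0]
ft_force: [0.5, 0.5, 0.1]
grip_width: 0.402
grasp_force: 0.0
clock: 9.55
position: [0.5309, -0.3927, 0.2414]
ee_rot: [1.0, -0.001, 0.004, 0.003]
ft_force: [0.8, -1.4, -0.4]
grip_width: 0.399
grasp_force: 0.0
t 9.55 p [ 0.5309 -0.3927  0.2414] R [[1.0, -0.002, 0.008], [-0.002, -1.0, -0.005], [0.008, 0.005, -1.0]] q [-0.1   0.57  1.    1.42 -0.48  1.4  -0.67] F [ 0.8 -1.4 -0.4] w 0.399 g 0.0
```

```bash
cat >> h.py <<'E'
def pick(x,y,yaw,tilt,s,L=35,back=0,up=0.0,zo=0.0):
    F=Rn.from_euler('z',yaw).as_matrix()@Rn.from_euler('y',-tilt).as_matrix()
    L=np.radians(L);X,Y,Z=F.T
    z=-Z*np.cos(L)-s*Y*np.sin(L);R=np.c_[np.cross(X,z),X,z]
    c=np.array([x,y,.022+up])+.005*Z+s*zo*Y+(.002-back)*z
    return c,R
E
python3 - <<'E'
from h import *
go([.46,-.2,.25],down(.2));c,R=pick(.435,-.139,.262,-.19,-1,back=.1);print(c,R[:,2])
E
```

```text
go [-0.0712 -0.1926 -0.0103] [ 1.1200e-02 -1.1000e-03 -1.7724e+00]
[ 0.46511493 -0.18912077  0.10574228] [-0.29798835  0.51393214 -0.80441078]
```

```bash
python3 -m inch '[[[-0.071,-0.193,-0.01,0,0,-1.2,-0.5],[-0.071,-0.193,-0.01,0,0,-1.2,-0.5],[-0.071,-0.193,-0.01,0,0,-1.2,-0.5],[-0.071,-0.193,-0.01,0,0,-1.2,-0.5],[-0.071,-0.193,-0.01,0,0,-1.2,-0.5],[-0.071,-0.193,-0.01,0,0,-1.2,-0.5],[-0.071,-0.193,-0.01,0,0,-1.2,-0.5],[-0.071,-0.193,-0.01,0,0,-1.2,-0.5],[-0.071,-0.193,-0.01,0,0,-1.2,-0.5],[-0.071,-0.193,-0.01,0,0,-1.2,-0.5]]]';  python3 - <<'E'
from h import *
st();go(*pick(.435,-.139,.262,-.19,-1,back=.1))
c='top';snap(c)
for l in('block','bar'): print(l,[(np.round(d['pixel'],1).tolist(),round(d['conf'],2),np.round(toplane(c,d['pixel'],0.03)[:2],3).tolist()) for d in spotter.look_for(l,c)])
E
```

```text
clock: 10.55
position: [0.4587, -0.1973, 0.244]
ee_rot: [0.827, 0.562, 0.0, -0.0]
ft_force: [0.2, -0.5, -0.3]
grip_width: 0.75
grasp_force: 0.0
t 10.55 p [ 0.4587 -0.1973  0.244 ] R [[0.368, 0.93, -0.0], [0.93, -0.368, 0.0], [0.0, -0.0, -1.0]] q [-0.63  0.04  0.98  1.83 -0.04  1.29 -0.01] F [ 0.2 -0.5 -0.3] w 0.75 g 0.0
go [0.01   0.0029 0.1383] [ 0.3708  0.5273 -0.5589]
block [([238.9, 273.5], 0.92, [0.438, -0.007])]
bar [([424.2, 226.3], 0.72, [0.53, -0.386])]
```

```bash
python3 -m inch '[[[0.01,0.003,0.03,0.371,0.527,-0.559,-0.5],[0.01,0.003,0.05,0.371,0.527,-0.559,-0.5],[0.01,0.003,0.08,0.371,0.527,-0.559,-0.5],[0.01,0.003,0.1,0.371,0.527,-0.559,-0.5],[0.01,0.003,0.12,0.371,0.527,-0.559,-0.5],[0.01,0.003,0.138,0.371,0.527,-0.559,-0.5],[0.01,0.003,0.138,0.371,0.527,-0.559,-0.5],[0.01,0.003,0.138,0.371,0.527,-0.559,-0.5]]]';  python3 - <<'E'
from h import *
st();go(*pick(.435,-.139,.262,-.19,-1,back=.1));go(*pick(.435,-.139,.262,-.19,-1))
snap('side','s3.png',(220,150,460,330),3.3)
E
```

```text
clock: 11.5
position: [0.4651, -0.1897, 0.1057]
ee_rot: [0.601, 0.736, 0.108, -0.292]
ft_force: [-0.0, -0.3, 0.6]
grip_width: 0.748
grasp_force: 0.0
t 11.5 p [ 0.4651 -0.1897  0.1057] R [[-0.107, 0.948, -0.3], [0.821, 0.255, 0.511], [0.561, -0.192, -0.805]] q [-0.01  0.71  0.71  1.57 -0.63  1.68  1.07] F [-0.  -0.3  0.6] w 0.748 g 0.0
go [0.0005 0.0001 0.0002] [-0.0029  0.0029 -0.0011]
go [0.0008 0.0004 0.1002] [-0.0029  0.0029 -0.0011]
```

View pics/s3.png

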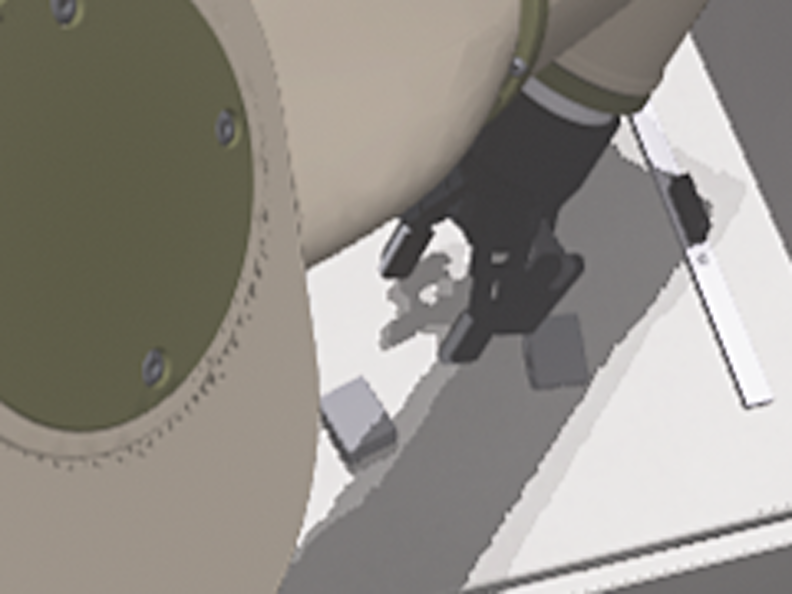

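The gripper leans right above block 2 at (355,420) in the crop, and block 3 at (555,350) is clear of it. The bar lies flat at right, so I'll go in and grasp block 2.

```bash
python3 -m inch '[[[0.001,0,0.03,0,0,0,-0.5],[0.001,0,0.06,0,0,0,-0.5],[0.001,0,0.085,0,0,0,-0.5],[0.001,0,0.098,0,0,0,-0.5],[0.001,0,0.1,0,0,0,-0.5],[0.001,0,0.1,0,0,0,-0.5]]]';  python3 - <<'E'
from h import *
st();go(*pick(.435,-.139,.262,-.19,-1))
E
python3 -m inch '[[[0,0,0,0,0,0,1],[0,0,0,0,0,0,1],[0,0,0,0,0,0,1],[0,0,0,0,0,0,1],[0,0,0,0,0,0,1],[0,0,0,0,0,0,1]]]' 40
```

```text
clock: 12.15
position: [0.436, -0.1373, 0.0277]
ee_rot: [0.599, 0.738, 0.11, -0.291]
ft_force: [-0.4, 0.4, -0.1]
grip_width: 0.747
grasp_force: 0.0
t 12.15 p [ 0.436  -0.1373  0.0277] R [[-0.113, 0.948, -0.299], [0.82, 0.259, 0.511], [0.562, -0.187, -0.806]] q [-0.07  0.72  0.67  1.75 -0.68  1.5   1.11] F [-0.4  0.4 -0.1] w 0.747 g 0.0
go [-0.0016 -0.0003  0.0019] [-0.0011  0.0031  0.0046]
clock: 12.75
position: [0.436, -0.138, 0.0274]
ee_rot: [0.599, 0.737, 0.11, -0.292]
ft_force: [1.0, -0.0, 7.5]
grip_width: 0.509
grasp_force: 40.1
```

```bash
cat >> h.py <<'E'
CY=-.033;C0=np.array([.6200,-.1930,0.])
def place(yc,s,L=35,up=0,xc=0,zo=0.0):
    L=np.radians(L);cx=np.array([np.cos(CY),np.sin(CY),0]);cy=np.array([-np.sin(CY),np.cos(CY),0])
    z=cx*np.cos(L)-np.array([0,0,np.sin(L)]);y=-s*cy
    R=np.c_[np.cross(y,z),y,z]
    c=C0+cx*(xc-.005)+cy*yc+np.array([0,0,.023+zo+up])+.002*z
    return c,R
E
python3 -m inch '[[[0.02,-0.007,-0.03,0,0,0,1],[0.04,-0.014,-0.06,0,0,0,1],[0.065,-0.02,-0.09,0,0,0,1],[0.084,-0.028,-0.121,0,0,0,1],[0.112,-0.037,-0.161,0,0,0,1],[0.112,-0.037,-0.161,0,0,0,1]]]' 60;python3 - <<'E'
from h import *
st();go(*place(0,-1,up=.12));print(place(0,-1))
E
```

```text
clock: 13.35
position: [0.4377, -0.1394, 0.2315]
ee_rot: [0.599, 0.738, 0.111, -0.289]
ft_force: [-0.3, -1.0, -2.1]
grip_width: 0.5
grasp_force: 61.4
t 13.35 p [ 0.4377 -0.1394  0.2315] R [[-0.115, 0.949, -0.293], [0.821, 0.257, 0.51], [0.56, -0.182, -0.809]] q [-0.15  0.45  0.78  1.63 -0.54  1.8   0.92] F [-0.3 -1.  -2.1] w 0.5 g 61.372816027796944
go [-0.1147  0.1724 -0.0072] [-0.4215 -1.44   -1.3606]
(array([ 0.61664013, -0.19288908,  0.02185285]), array([[-0.57326415,  0.03299401,  0.81870606],
       [ 0.01892459,  0.99945555, -0.02702711],
       [-0.81915204,  0.        , -0.57357644]]))
```

```bash
python3 -m inch '[[[-0.02,0.03,0,-0.06,-0.2,-0.19,1],[-0.04,0.06,0,-0.08,-0.28,-0.26,1],[-0.06,0.08,0,-0.13,-0.42,-0.4,1],[-0.06,0.1,0,-0.17,-0.56,-0.53,1],[-0.08,0.12,0,-0.2,-0.68,-0.65,1],[-0.1,0.15,0,-0.22,-0.75,-0.71,1],[-0.11,0.17,0,-0.25,-0.86,-0.81,1],[-0.115,0.172,-0.007,-0.28,-0.96,-0.9,1],[-0.115,0.172,-0.007,-0.31,-1.06,-1.0,1],[-0.115,0.172,-0.007,-0.34,-1.16,-1.1,1]]]';python3 - <<'E'
from h import *
st();go(*place(0,-1,up=.12))
E
```

```text
clock: 14.35
position: [0.6138, -0.1909, 0.1348]
ee_rot: [0.193, 0.94, 0.028, 0.28]
ft_force: [1.1, 1.1, -1.6]
grip_width: 0.503
grasp_force: 61.3
t 14.35 p [ 0.6138 -0.1909  0.1348] R [[-0.768, 0.347, 0.538], [0.378, 0.924, -0.056], [-0.516, 0.16, -0.841]] q [-0.25  0.18  0.58  2.07 -0.51  0.41  1.87] F [ 1.1  1.1 -1.6] w 0.503 g 61.274195311416406
go [-0.0066  0.0003 -0.0043] [-0.1081 -0.3786 -0.3486]
```

```bash
python3 -m inch '[[[-0.006,0,-0.004,-0.03,-0.12,-0.11,1],[-0.006,0,-0.004,-0.06,-0.22,-0.2,1],[-0.006,0,-0.004,-0.09,-0.31,-0.29,1],[-0.006,0,-0.004,-0.108,-0.379,-0.349,1],[-0.006,0,-0.004,-0.108,-0.379,-0.349,1],[-0.006,0,-0.004,-0.108,-0.379,-0.349,1]]]';python3 - <<'E'
from h import *
st();go(*place(0,-1,up=.12));go(*place(0,-1,up=.0))
snap('side','s4.png',(220,120,460,300),3.3)
E
```

```text
clock: 14.95
position: [0.6113, -0.1928, 0.1158]
ee_rot: [0.1, 0.93, 0.016, 0.353]
ft_force: [0.1, 0.1, -2.1]
grip_width: 0.503
grasp_force: 61.3
t 14.95 p [ 0.6113 -0.1928  0.1158] R [[-0.731, 0.174, 0.66], [0.197, 0.98, -0.04], [-0.653, 0.101, -0.751]] q [ 0.61  0.19 -0.31  2.14 -0.82  0.16  2.45] F [ 0.1  0.1 -2.1] w 0.503 g 61.305347438610625
go [-0.0209  0.0035 -0.0161] [-0.0388 -0.2361 -0.1705]
go [ 0.0575 -0.0086  0.074 ] [-0.0388 -0.2361 -0.1705]
```

View pics/s4.png

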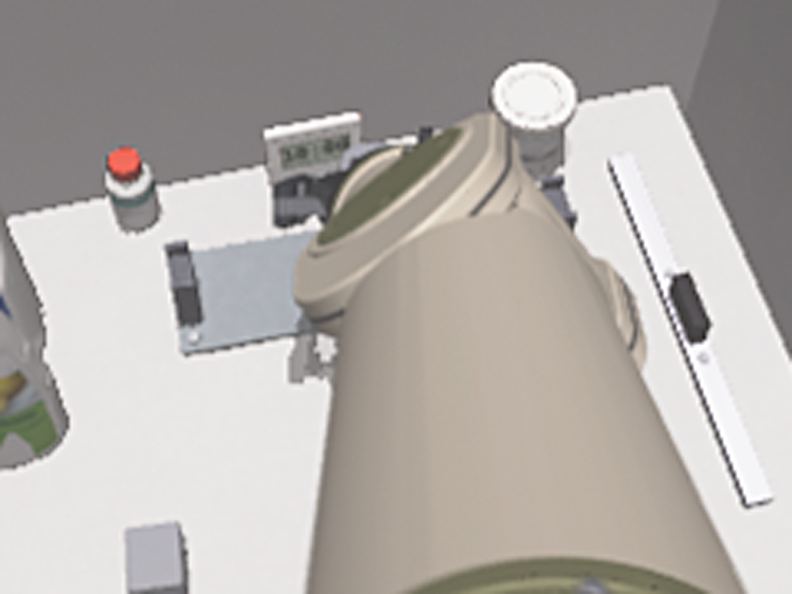

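The arm and block hold are fine, but a straight-forward lean runs joint 6 and joint 7 close to their limits. Any yaw is allowed on the plate, so I'll turn the lean heading sideways.

```bash
cat >> h.py <<'E'
def place(yc,s,phi,L=35,up=0,xc=0,zo=0.0,back=0):
    """phi: heading (deg, world) of tool-z's horizontal part"""
    L=np.radians(L);p=np.radians(phi);cx=np.array([np.cos(CY),np.sin(CY),0]);cy=np.array([-np.sin(CY),np.cos(CY),0])
    f=np.array([np.cos(p),np.sin(p),0]);l=np.array([-np.sin(p),np.cos(p),0])
    z=f*np.cos(L)-np.array([0,0,np.sin(L)]);y=-s*l
    R=np.c_[np.cross(y,z),y,z]
    return C0+cx*xc+cy*yc-.005*f+np.array([0,0,.023+zo+up])+(.002-back)*z,R
E
python3 - <<'E'
from h import *
go(*place(-.072,-1,-40,up=.15));go(*place(-.072,-1,-55,up=.15))
E
```

```text
go [-0.0539 -0.0605 -0.0365] [ 0.4539 -0.2643  0.2757]
go [-0.0543 -0.0598 -0.0361] [ 0.6471 -0.2704  0.4534]
```

```bash
python3 -m inch '[[[-0.04,-0.03,-0.03,0.05,-0.03,0.03,1],[-0.054,-0.06,-0.037,0.15,-0.09,0.09,1],[-0.054,-0.06,-0.037,0.25,-0.14,0.15,1],[-0.054,-0.06,-0.037,0.35,-0.2,0.21,1],[-0.054,-0.06,-0.037,0.454,-0.264,0.276,1],[-0.054,-0.06,-0.037,0.454,-0.264,0.276,1],[-0.054,-0.06,-0.037,0.454,-0.264,0.276,1]]]';python3 - <<'E'
from h import *
st();go(*place(-.072,-1,-40,up=.15));go(*place(-.072,-1,-40,up=.03))
E
```

```text
clock: 15.7
position: [0.6083, -0.2674, 0.149]
ee_rot: [0.221, 0.899, -0.091, 0.368]
ft_force: [-0.2, -0.5, -1.6]
grip_width: 0.506
grasp_force: 61.3
t 15.7 p [ 0.6083 -0.2674  0.149 ] R [[-0.632, 0.463, 0.621], [0.33, 0.886, -0.325], [-0.701, -0.001, -0.713]] q [-0.42  0.16  0.74  2.17  0.41  0.09  0.97] F [-0.2 -0.5 -1.6] w 0.506 g 61.329420863476116
go [-0.0188  0.0072 -0.0136] [ 0.1649 -0.1825  0.1405]
go [0.0653 0.0073 0.072 ] [ 0.1649 -0.1825  0.1405]
```

```bash
python3 - <<'E'
from h import *
for p in(-65,-80): go(*place(-.065,-1,p,up=.15))
E
```

```text
go [-0.0171  0.0148 -0.0153] [ 0.4984 -0.1765  0.4228]
go [-0.0175  0.0155 -0.0149] [ 0.6984 -0.17    0.5922]
```

```bash
python3 -m inch '[[[-0.017,0.015,-0.015,0.08,-0.02,0.07,1],[-0.017,0.015,-0.015,0.18,-0.04,0.14,1],[-0.017,0.015,-0.015,0.28,-0.06,0.24,1],[-0.017,0.015,-0.015,0.38,-0.09,0.33,1],[-0.017,0.015,-0.015,0.48,-0.11,0.41,1],[-0.017,0.015,-0.015,0.58,-0.14,0.5,1],[-0.017,0.015,-0.015,0.698,-0.17,0.592,1],[-0.017,0.015,-0.015,0.698,-0.17,0.592,1],[-0.017,0.015,-0.015,0.698,-0.17,0.592,1]]]';python3 - <<'E'
from h import *
st();go(*place(-.065,-1,-80,up=.15));go(*place(-.065,-1,-80,up=.03))
E
```

```text
clock: 16.6
position: [0.6202, -0.2509, 0.1715]
ee_rot: [0.567, 0.681, -0.297, 0.356]
ft_force: [0.5, -0.2, -1.7]
grip_width: 0.499
grasp_force: 61.5
t 16.6 p [ 0.6202 -0.2509  0.1715] R [[-0.103, 0.984, 0.148], [0.561, 0.18, -0.808], [-0.821, 0.0, -0.571]] q [-0.97  0.81  1.18  1.86  0.32  0.72 -0.06] F [ 0.5 -0.2 -1.7] w 0.499 g 61.472067320210044
go [-0.0021 -0.0035  0.0024] [0.0057 0.0036 0.0038]
go [ 0.0965 -0.0036  0.0708] [0.0057 0.0036 0.0038]
```

```bash
python3 - <<'E'
from h import *
a=imaging.camera('top');b=imaging.camera('side')
cv2.imwrite('pics/m5.png',np.hstack([cv2.resize(a[80:360,100:480],(400,295)),cv2.resize(b[80:360,100:480],(400,295))]))
E
```

```text
(no output)
```

View pics/m5.png

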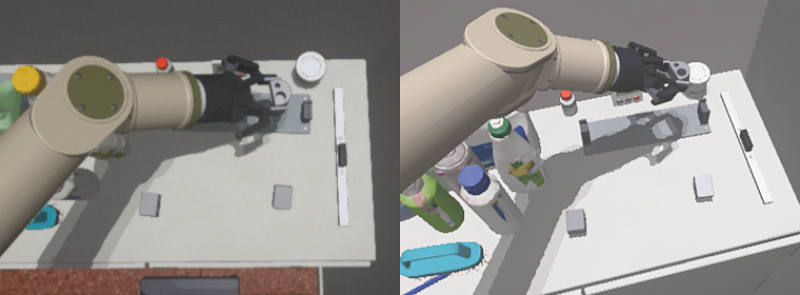

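The wells show facing up on the held block, so the tilt sign was right. The wrist and forearm are near the left bottles, so I'll turn the heading to about -58° before descending.

```bash
python3 - <<'E'
from h import *
go(*place(-.072,-1,-58,up=.15));
E
```

```text
go [-0.0041 -0.0029  0.0063] [-0.3091  0.001  -0.2159]
```

```bash
python3 -m inch '[[[-0.004,-0.003,0.006,-0.1,0,-0.07,1],[-0.004,-0.003,0.006,-0.2,0,-0.14,1],[-0.004,-0.003,0.006,-0.309,0.001,-0.216,1],[-0.004,-0.003,0.006,-0.309,0.001,-0.216,1],[-0.004,-0.003,0.006,-0.309,0.001,-0.216,1]]]';python3 - <<'E'
from h import *
st();go(*place(-.072,-1,-58,up=.15));go(*place(-.072,-1,-58,up=.03))
E
```

```text
clock: 17.2
position: [0.6144, -0.2619, 0.171]
ee_rot: [0.433, 0.775, -0.224, 0.402]
ft_force: [0.7, 0.1, -0.8]
grip_width: 0.499
grasp_force: 61.5
t 17.2 p [ 0.6144 -0.2619  0.171 ] R [[-0.301, 0.851, 0.43], [0.492, 0.524, -0.695], [-0.817, 0.002, -0.576]] q [-1.08  0.67  1.3   2.11  0.54  0.3   0.03] F [ 0.7  0.1 -0.8] w 0.499 g 61.53021304940921
go [-0.0013  0.0011  0.0003] [-0.0039 -0.0035 -0.0056]
go [0.0968 0.0008 0.0694] [-0.0039 -0.0035 -0.0056]
```

```bash
python3 -m inch '[[[0.025,0,0.018,0,0,0,1],[0.05,0,0.035,0,0,0,1],[0.05,0,0.035,0,0,0,1],[0.05,0,0.035,0,0,0,1]]]';python3 - <<'E'
from h import *
st();go(*place(-.072,-1,-58,up=.03))
E
```

```text
clock: 17.6
position: [0.6158, -0.2617, 0.1106]
ee_rot: [0.431, 0.775, -0.225, 0.403]
ft_force: [-0.4, 0.5, -1.5]
grip_width: 0.503
grasp_force: 61.5
t 17.6 p [ 0.6158 -0.2617  0.1106] R [[-0.303, 0.85, 0.431], [0.487, 0.527, -0.697], [-0.819, -0.001, -0.574]] q [-1.01  0.83  1.22  2.12  0.5   0.19 -0.06] F [-0.4  0.5 -1.5] w 0.503 g 61.47458210703917
go [ 0.0479 -0.0001  0.034 ] [-0.004  -0.0004 -0.0011]
```

```bash
python3 -m inch '[[[0.015,0,0.01,0,0,0,1],[0.03,0,0.022,0,0,0,1],[0.048,0,0.034,0,0,0,1],[0.048,0,0.034,0,0,0,1],[0.048,0,0.034,0,0,0,1]]]';python3 - <<'E'
from h import *
st();go(*place(-.072,-1,-58,up=.0))
a=imaging.camera('top');b=imaging.camera('side')
cv2.imwrite('pics/m6.png',np.hstack([cv2.resize(a[80:300,130:430],(400,293)),cv2.resize(b[80:300,130:430],(400,293))]))
E
```

```text
clock: 18.1
position: [0.6162, -0.2618, 0.0528]
ee_rot: [0.431, 0.775, -0.224, 0.404]
ft_force: [0.5, -0.2, -0.7]
grip_width: 0.504
grasp_force: 61.5
t 18.1 p [ 0.6162 -0.2618  0.0528] R [[-0.302, 0.85, 0.432], [0.488, 0.527, -0.696], [-0.819, 0.001, -0.574]] q [-0.97  0.98  1.15  2.13  0.46  0.09 -0.15] F [ 0.5 -0.2 -0.7] w 0.504 g 61.49659408401931
go [ 0.0253 -0.0005  0.0178] [-0.0023 -0.0003 -0.0024]
```

View pics/m6.png

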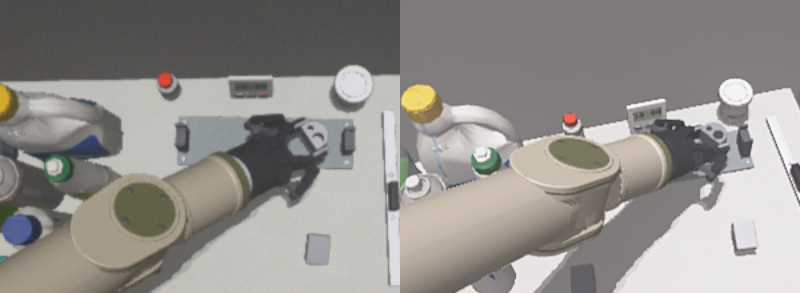

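It fits between the bottles and the wall, with the block above the right half of the plate. Joint 6 is nearly at its limit, so I'll ease the heading to -66° as I descend.

```bash
python3 - <<'E'
from h import *
go(*place(-.07,-1,-66,up=.008));
E
```

```text
go [0.0197 0.001  0.012 ] [ 0.1127 -0.0008  0.0766]
```

```bash
python3 -m inch '[[[0,0,0,0.06,0,0.04,1],[0,0,0,0.113,-0.001,0.077,1],[0.007,0,0.004,0.113,-0.001,0.077,1],[0.014,0.001,0.008,0.113,-0.001,0.077,1],[0.02,0.001,0.012,0.113,-0.001,0.077,1],[0.02,0.001,0.012,0.113,-0.001,0.077,1],[0.02,0.001,0.012,0.113,-0.001,0.077,1]]]';python3 - <<'E'
from h import *
st();go(*place(-.07,-1,-66))
E
```

```text
clock: 18.9
position: [0.6147, -0.2603, 0.0275]
ee_rot: [0.483, 0.744, -0.253, 0.386]
ft_force: [-0.4, -0.1, -1.2]
grip_width: 0.503
grasp_force: 61.5
t 18.9 p [ 0.6147 -0.2603  0.0275] R [[-0.236, 0.914, 0.331], [0.523, 0.406, -0.749], [-0.819, -0.003, -0.574]] q [-0.93  1.03  1.07  2.05  0.39  0.25 -0.22] F [-0.4 -0.1 -1.2] w 0.503 g 61.54453717710567
go [0.0045 0.0017 0.0035] [-0.0021 -0.0001  0.0025]
```

```bash
python3 -m inch '[[[0.002,0.001,0.001,0,0,0,1],[0.003,0.001,0.002,0,0,0,1],[0.0045,0.001,0.0035,0,0,0,1],[0.0045,0.001,0.0035,0,0,0,1]]]';python3 -m inch '[[[0.001,0,0.001,0,0,0,1],[0.0016,0,0.0012,0,0,0,1],[0.0016,0,0.0012,0,0,0,1]]]'
```

```text
clock: 19.3
position: [0.6167, -0.2599, 0.0227]
ee_rot: [0.483, 0.744, -0.252, 0.387]
ft_force: [0.0, -0.1, 3.9]
grip_width: 0.499
grasp_force: 61.8
clock: 19.6
position: [0.6172, -0.2607, 0.0225]
ee_rot: [0.483, 0.743, -0.252, 0.388]
ft_force: [-5.2, 6.4, 18.8]
grip_width: 0.501
grasp_force: 63.7
```

```bash
python3 -m inch '[[[-0.0012,0,-0.0008,0,0,0,1],[-0.0012,0,-0.0008,0,0,0,1],[-0.0012,0,-0.0008,0,0,0,0.2],[-0.0012,0,-0.0008,0,0,0,-0.1],[-0.0012,0,-0.0008,0,0,0,-0.25],[-0.0012,0,-0.0008,0,0,0,-0.25],[-0.0012,0,-0.0008,0,0,0,-0.25]]]';python3 -m inch '[[[0,0,-0.01,0,0,0,-0.25],[0,0,-0.03,0,0,0,-0.25],[0,0,-0.06,0,0,0,-0.25],[0,0,-0.07,0,0,0,-0.25],[-0.05,0,-0.1,0,0,0,-0.25],[-0.1,0,-0.13,0,0,0,-0.25],[-0.1,0,-0.13,0,0,0,-0.25]]]';python3 - <<'E'
from h import *
st()
for c in('top','side'):
    a=snap(c,c+'7.png');print([(np.round(d['pixel'],1).tolist(),round(d['conf'],2),np.round(toplane(c,d['pixel'],0.03)[:2],3).tolist()) for d in spotter.look_for('block',c)])
f=lambda n,x0,y0,x1,y1,w,h:cv2.resize(cv2.imread('pics/'+n)[y0:y1,x0:x1],(w,h),interpolation=cv2.INTER_CUBIC)
cv2.imwrite('pics/m7.png',np.hstack([f('top7.png',230,140,430,300,400,320),f('side7.png',240,140,440,300,400,320)]))
E
```

```text
clock: 20.3
position: [0.6162, -0.2597, 0.0212]
ee_rot: [0.483, 0.744, -0.252, 0.386]
ft_force: [0.4, -1.0, 1.4]
grip_width: 0.628
grasp_force: 0.4
clock: 21.0
position: [0.5973, -0.2156, 0.1815]
ee_rot: [0.484, 0.743, -0.251, 0.387]
ft_force: [-0.3, 1.3, 0.2]
grip_width: 0.626
grasp_force: 0.0
t 21.0 p [ 0.5973 -0.2156  0.1815] R [[-0.232, 0.914, 0.333], [0.525, 0.406, -0.748], [-0.819, 0.002, -0.574]] q [-1.19  0.67  1.3   2.07  0.49  0.54 -0.06] F [-0.3  1.3  0.2] w 0.626 g 0.0
[([237.3, 275.9], 0.84, [0.434, -0.004]), ([369.8, 267.7], 0.74, [0.448, -0.273]), ([362.6, 181.4], 0.59, [0.626, -0.263])]
[([265.0, 291.2], 0.92, [0.435, -0.01]), ([365.2, 189.8], 0.87, [0.618, -0.27]), ([386.3, 259.0], 0.6, [0.444, -0.265])]
```

View pics/m7.png

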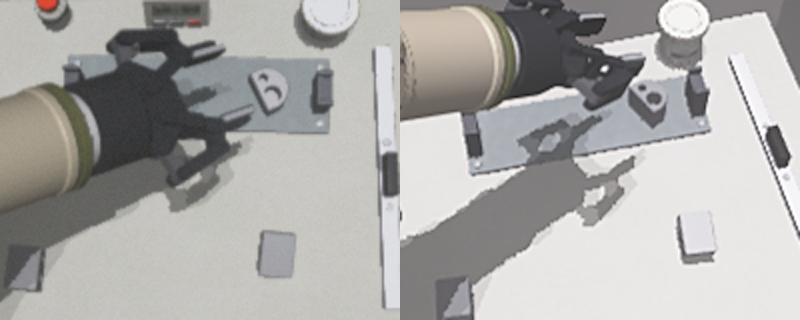

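Block 2 stands upright in the right slot, wells up, at about (268,90) in the left crop. Block 3 is next.

```bash
python3 - <<'E'
from h import *
P=(.449,-.271,-.106,.19,1)
c,R=pick(*P,L=42,up=.002,back=.1);print(c,R[:,2]);go(c,R)
E
```

```text
[ 0.44132187 -0.20423813  0.10042762] [ 0.06876667 -0.68022415 -0.72977137]
go [ 0.1045 -0.1376 -0.0149] [0.2681 0.1697 0.4879]
```

```bash
python3 -m inch '[[[0.015,-0.05,-0.02,0.05,0.03,0.1,-0.5],[0.03,-0.09,-0.04,0.1,0.06,0.2,-0.5],[0.0425,-0.138,-0.061,0.15,0.1,0.3,-0.5],[0.0425,-0.138,-0.061,0.21,0.14,0.4,-0.5],[0.0425,-0.138,-0.061,0.268,0.17,0.488,-0.5],[0.0425,-0.138,-0.061,0.268,0.17,0.488,-0.5],[0.08,-0.138,-0.03,0.268,0.17,0.488,-0.5],[0.105,-0.138,-0.015,0.268,0.17,0.488,-0.5],[0.105,-0.138,-0.015,0.268,0.17,0.488,-0.5],[0.105,-0.138,-0.015,0.268,0.17,0.488,-0.5]]]';python3 - <<'E'
from h import *
P=(.449,-.271,-.106,.19,1)
st();go(*pick(*P,L=42,up=.002))
snap('side','s8.png',(260,170,440,300),4)
E
```

```text
clock: 22.2
position: [0.4386, -0.2057, 0.0988]
ee_rot: [0.713, 0.596, -0.21, 0.305]
ft_force: [0.5, 0.8, 1.0]
grip_width: 0.749
grasp_force: 0.0
t 22.2 p [ 0.4386 -0.2057  0.0988] R [[0.202, 0.977, 0.064], [0.721, -0.104, -0.685], [-0.662, 0.184, -0.726]] q [-1.18  0.4   1.15  2.25  0.58  0.78 -0.67] F [0.5 0.8 1. ] w 0.749 g 0.0
go [0.0013 0.0032 0.098 ] [-0.0039  0.0065  0.003 ]
```

View pics/s8.png

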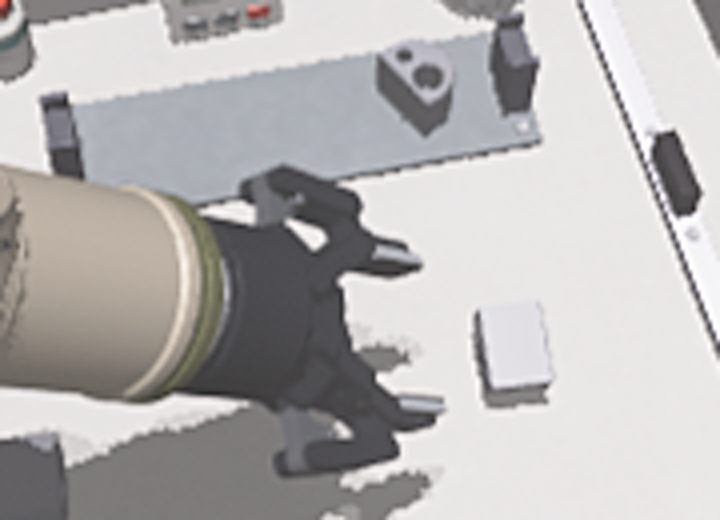

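The open fingers line up with block 3 at (515,355), and block 2 stands well on the plate. I'll go in and grasp.

```bash
python3 -m inch '[[[0.001,0.003,0.03,0,0.006,0,-0.5],[0.001,0.003,0.06,0,0.006,0,-0.5],[0.001,0.003,0.085,0,0.006,0,-0.5],[0.001,0.003,0.096,0,0.006,0,-0.5],[0.001,0.003,0.098,0,0.006,0,-0.5],[0.001,0.003,0.098,0,0.006,0,-0.5]]]';python3 - <<'E'
from h import *
st();go(*pick(.449,-.271,-.106,.19,1,L=42,up=.002))
E
python3 -m inch '[[[0,0,0,0,0,0,0],[0,0,0,0,0,0,0.5],[0,0,0,0,0,0,1],[0,0,0,0,0,0,1],[0,0,0,0,0,0,1],[0,0,0,0,0,0,1]]]' 40
```

```text
clock: 22.85
position: [0.4514, -0.2707, 0.0301]
ee_rot: [0.714, 0.597, -0.204, 0.303]
ft_force: [-1.2, 0.7, 0.8]
grip_width: 0.751
grasp_force: 0.0
t 22.85 p [ 0.4514 -0.2707  0.0301] R [[0.205, 0.976, 0.071], [0.729, -0.104, -0.677], [-0.653, 0.19, -0.733]] q [-0.86  0.61  0.99  2.24  0.53  0.5  -0.63] F [-1.2  0.7  0.8] w 0.751 g 0.0
go [-0.0001 -0.0035  0.0028] [ 0.0009 -0.005  -0.0008]
clock: 23.45
position: [0.4516, -0.2701, 0.03]
ee_rot: [0.714, 0.597, -0.204, 0.303]
ft_force: [-2.0, 5.6, 9.7]
grip_width: 0.507
grasp_force: 39.0
```

```bash
python3 -m inch '[[[-0.02,0.006,-0.022,0,0,0,1],[-0.045,0.013,-0.05,0,0,0,1],[-0.07,0.02,-0.08,0,0,0,1],[-0.1,0.03,-0.11,0,0,0,1],[-0.131,0.038,-0.147,0,0,0,1],[-0.131,0.038,-0.147,0,0,0,1]]]' 60;python3 - <<'E'
from h import *
st()
for p in(35,55): go(*place(.07,1,p,L=42,up=.15))
E
```

```text
clock: 24.05
position: [0.4512, -0.2688, 0.2235]
ee_rot: [0.713, 0.599, -0.204, 0.301]
ft_force: [-0.4, 2.1, -1.4]
grip_width: 0.501
grasp_force: 61.3
t 24.05 p [ 0.4512 -0.2688  0.2235] R [[0.199, 0.977, 0.069], [0.732, -0.101, -0.674], [-0.652, 0.185, -0.735]] q [-1.28 -0.16  1.26  2.13  0.98  1.22 -0.64] F [-0.4  2.1 -1.4] w 0.501 g 61.27655742689967
go [ 0.1725  0.1403 -0.0471] [0.1379 1.3763 0.9411]
go [ 0.1721  0.1412 -0.0465] [0.1687 1.4752 0.5669]
```

```bash
python3 -m inch '[[[0.02,0.02,-0.02,0.014,0.13,0.05,1],[0.04,0.04,-0.04,0.03,0.27,0.1,1],[0.06,0.05,-0.05,0.05,0.4,0.16,1],[0.08,0.06,-0.06,0.06,0.53,0.2,1],[0.09,0.07,-0.06,0.08,0.67,0.26,1],[0.1,0.08,-0.06,0.09,0.8,0.31,1],[0.12,0.1,-0.06,0.11,0.93,0.36,1],[0.14,0.12,-0.05,0.12,1.06,0.41,1],[0.16,0.14,-0.047,0.135,1.2,0.46,1],[0.172,0.141,-0.047,0.15,1.33,0.51,1]]]';python3 - <<'E'
from h import *
st()
for p in(35,55): go(*place(.07,1,p,L=42,up=.15))
E
```

```text
clock: 25.05
position: [0.6225, -0.1239, 0.1708]
ee_rot: [0.831, 0.485, 0.256, -0.09]
ft_force: [-0.5, 1.0, -2.7]
grip_width: 0.5
grasp_force: 61.4
t 25.05 p [ 0.6225 -0.1239  0.1708] R [[0.398, 0.853, 0.337], [0.761, -0.513, 0.398], [0.513, 0.098, -0.853]] q [-0.34  0.44  0.9   1.79 -0.99  1.17  0.44] F [-0.5  1.  -2.7] w 0.5 g 61.35129586793482
go [-0.0017 -0.002  -0.0022] [-0.1925  0.2715  0.3853]
go [-0.002  -0.0008 -0.0023] [0.0312 0.2928 0.1163]
```

```bash
python3 -m inch '[[[-0.002,-0.001,-0.002,0.01,0.1,0.04,1],[-0.002,-0.001,-0.002,0.02,0.2,0.08,1],[-0.002,-0.001,-0.002,0.031,0.293,0.116,1],[-0.002,-0.001,-0.002,0.031,0.293,0.116,1],[-0.002,-0.001,-0.002,0.031,0.293,0.116,1]]]';python3 - <<'E'
from h import *
st()
go(*place(.07,1,55,L=42,up=.15));go(*place(.07,1,55,L=42,up=.03))
a=imaging.camera('top');b=imaging.camera('side')
cv2.imwrite('pics/m9.png',np.hstack([cv2.resize(a[80:300,180:480],(400,293)),cv2.resize(b[80:300,180:480],(400,293))]))
E
```

```text
clock: 25.55
position: [0.6176, -0.1281, 0.172]
ee_rot: [0.812, 0.422, 0.358, -0.185]
ft_force: [-0.1, 0.8, -1.4]
grip_width: 0.504
grasp_force: 61.4
t 25.55 p [ 0.6176 -0.1281  0.172 ] R [[0.387, 0.818, 0.426], [0.553, -0.576, 0.603], [0.738, 0.002, -0.675]] q [-0.1   0.5   0.77  1.81 -1.24  1.34  0.58] F [-0.1  0.8 -1.4] w 0.504 g 61.40400141477585
go [0.002  0.001  0.0027] [ 0.0029  0.0077 -0.0004]
go [-0.0866  0.0008  0.0837] [ 0.0029  0.0077 -0.0004]
```

View pics/m9.png

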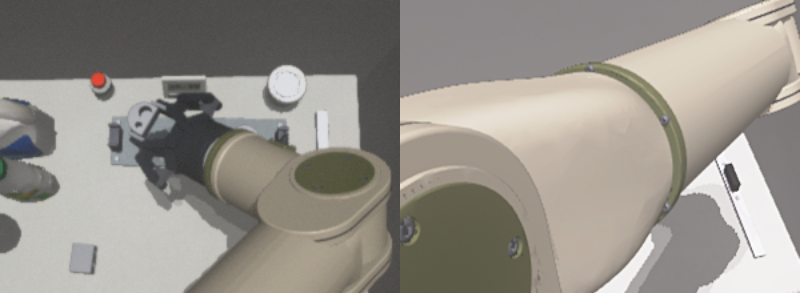

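Wells are up again on the held block, above the left slot, and the wrist is clear of the right wall. Descending.

```bash
python3 - <<'E'
from h import *
go(*place(.07,1,47,L=42,up=.08))
E
python3 -m inch '[[[-0.02,0.001,0.02,0,0.008,0,1],[-0.035,0.001,0.035,-0.04,0.008,0.04,1],[-0.05,0.001,0.047,-0.09,0.008,0.09,1],[-0.05,0.001,0.047,-0.09,0.008,0.09,1],[-0.05,0.001,0.047,-0.09,0.008,0.09,1]]]'
python3 - <<'E'
from h import *
st();go(*place(.07,1,47,L=42,up=.08));go(*place(.07,1,47,L=42,up=.03))
E
```

```text
go [-0.0512  0.0004  0.0494] [-0.1013  0.0067  0.0957]
clock: 26.15
position: [0.6197, -0.1276, 0.1048]
ee_rot: [0.835, 0.368, 0.373, -0.167]
ft_force: [0.5, -0.7, -1.2]
grip_width: 0.499
grasp_force: 61.4
t 26.15 p [ 0.6197 -0.1276  0.1048] R [[0.451, 0.739, 0.5], [0.491, -0.673, 0.553], [0.745, -0.004, -0.667]] q [ 0.17  0.48  0.4   1.9  -1.26  1.08  0.6 ] F [ 0.5 -0.7 -1.2] w 0.499 g 61.435508667491376
go [-0.0013 -0.0012  0.0034] [-0.0113 -0.003   0.005 ]
go [-0.0385 -0.001   0.0367] [-0.0113 -0.003   0.005 ]
```

```bash
python3 - <<'E'
from h import *
go(*place(.07,1,42,L=42,up=.03))
E
python3 -m inch '[[[-0.012,-0.001,0.012,-0.02,0,0.02,1],[-0.025,-0.001,0.025,-0.05,0,0.05,1],[-0.038,-0.001,0.036,-0.075,0,0.065,1],[-0.038,-0.001,0.036,-0.075,0,0.065,1],[-0.038,-0.001,0.036,-0.075,0,0.065,1]]]'
python3 - <<'E'
from h import *
st();go(*place(.07,1,42,L=42,up=.03));go(*place(.07,1,42,L=42,up=.006))
E
```

```text
go [-0.0385 -0.0013  0.0367] [-0.0762 -0.0029  0.0633]
clock: 26.65
position: [0.6199, -0.127, 0.052]
ee_rot: [0.853, 0.326, 0.38, -0.147]
ft_force: [0.1, -0.6, 0.3]
grip_width: 0.501
grasp_force: 61.4
t 26.65 p [ 0.6199 -0.127   0.052 ] R [[0.498, 0.668, 0.553], [0.444, -0.745, 0.498], [0.745, -0.003, -0.668]] q [ 0.49  0.5   0.01  1.96 -1.26  0.83  0.64] F [ 0.1 -0.6  0.3] w 0.501 g 61.36275237891823
go [ 0.0003 -0.0013  0.001 ] [-0.0002 -0.0021 -0.0033]
go [-0.0175 -0.0013  0.017 ] [-0.0002 -0.0021 -0.0033]
```

```bash
python3 -m inch '[[[-0.007,-0.001,0.007,0,0,0,1],[-0.014,-0.001,0.013,0,0,0,1],[-0.0175,-0.001,0.017,0,0,0,1],[-0.0175,-0.001,0.017,0,0,0,1]]]';python3 -m inch '[[[-0.002,0,0.002,0,0,0,1],[-0.003,0,0.003,0,0,0,1],[-0.003,0,0.003,0,0,0,1]]]'
python3 - <<'E'
from h import *
st();go(*place(.07,1,42,L=42))
E
```

```text
clock: 27.05
position: [0.6196, -0.1246, 0.0266]
ee_rot: [0.853, 0.326, 0.38, -0.147]
ft_force: [-1.2, -0.7, -1.0]
grip_width: 0.501
grasp_force: 61.4
clock: 27.35
position: [0.6208, -0.1244, 0.025]
ee_rot: [0.852, 0.326, 0.382, -0.147]
ft_force: [-4.2, -0.2, 12.9]
grip_width: 0.497
grasp_force: 62.7
t 27.35 p [ 0.6208 -0.1244  0.025 ] R [[0.496, 0.668, 0.555], [0.443, -0.744, 0.5], [0.747, -0.002, -0.665]] q [ 0.58  0.56 -0.1   1.96 -1.26  0.77  0.68] F [-4.2 -0.2 12.9] w 0.497 g 62.65010098926723
go [-0.0035  0.      0.0011] [ 0.0001 -0.0053 -0.0024]
```

```bash
python3 -m inch '[[[0.001,0,-0.0005,0,0,0,1],[0.001,0,-0.0005,0,0,0,1],[0.001,0,-0.0005,0,0,0,0.2],[0.001,0,-0.0005,0,0,0,-0.1],[0.001,0,-0.0005,0,0,0,-0.25],[0.001,0,-0.0005,0,0,0,-0.25],[0.001,0,-0.0005,0,0,0,-0.25]]]';python3 -m inch '[[[0,0,-0.01,0,0,0,-0.25],[0,0,-0.03,0,0,0,-0.25],[0,0,-0.06,0,0,0,-0.25],[0,0,-0.07,0,0,0,-0.25],[0.04,0,-0.11,0,0,0,-0.25],[0.08,0,-0.16,0,0,0,-0.25],[0.08,0,-0.2,0,0,0,-0.25],[0.08,0,-0.2,0,0,0,-0.25]]]';python3 - <<'E'
from h import *
st()
for c in('top','side'):
    a=snap(c,c+'10.png');print([(np.round(d['pixel'],1).tolist(),round(d['conf'],2),np.round(toplane(c,d['pixel'],0.03)[:2],3).tolist()) for d in spotter.look_for('block',c)])
E
```

```text
clock: 28.05
position: [0.6194, -0.124, 0.0232]
ee_rot: [0.853, 0.325, 0.38, -0.147]
ft_force: [-1.2, -0.2, -0.1]
grip_width: 0.626
grasp_force: 0.0
clock: 28.85
position: [0.549, -0.192, 0.2219]
ee_rot: [0.853, 0.325, 0.382, -0.143]
ft_force: [0.4, 0.7, 0.7]
grip_width: 0.622
grasp_force: 0.0
t 28.85 p [ 0.549  -0.192   0.2219] R [[0.496, 0.664, 0.559], [0.446, -0.747, 0.493], [0.745, 0.004, -0.667]] q [ 0.65  0.2   0.03  1.92 -0.98  1.1   0.35] F [0.4 0.7 0.7] w 0.622 g 0.0
[([367.5, 184.6], 0.8, [0.619, -0.273]), ([295.4, 180.9], 0.63, [0.629, -0.123]), ([238.3, 273.7], 0.61, [0.438, -0.006])]
[([299.0, 200.4], 0.78, [0.626, -0.118]), ([264.5, 290.9], 0.74, [0.436, -0.009]), ([365.1, 197.1], 0.53, [0.599, -0.264])]
```

```bash
python3 - <<'E'
from h import *
P=(.437,-.012,-.079,-.19,-1)
c,R=pick(*P,L=50,up=.001,zo=.003,back=.1);print(c,R[:,2]);go(c,R)
st0=sensors.get_obs()['position'];go([.46,-.10,.22],R)
E
```

```text
[ 0.44363977 -0.09084225  0.0897696 ] [-0.06056296  0.77323557 -0.63122015]
go [-0.1032 -0.1414  0.074 ] [ 0.6875 -0.0426 -0.3641]
go [-0.0022 -0.1244 -0.0085] [ 0.6875 -0.0426 -0.3641]
```

```bash
python3 -m inch '[[[-0.002,-0.05,-0.008,0.1,0,-0.05,-0.5],[-0.002,-0.09,-0.008,0.22,-0.01,-0.11,-0.5],[-0.002,-0.124,-0.008,0.34,-0.02,-0.18,-0.5],[-0.002,-0.124,-0.008,0.46,-0.03,-0.24,-0.5],[-0.002,-0.124,-0.008,0.58,-0.035,-0.31,-0.5],[-0.002,-0.124,-0.008,0.688,-0.043,-0.364,-0.5],[-0.03,-0.13,0.01,0.688,-0.043,-0.364,-0.5],[-0.07,-0.135,0.04,0.688,-0.043,-0.364,-0.5],[-0.103,-0.141,0.074,0.688,-0.043,-0.364,-0.5],[-0.103,-0.141,0.074,0.688,-0.043,-0.364,-0.5]]]';python3 - <<'E'
from h import *
P=(.437,-.012,-.079,-.19,-1)
st();go(*pick(*P,L=50,up=.001,zo=.003,back=.1));go(*pick(*P,L=50,up=.001,zo=.003))
for c in('top','side'):
    a=snap(c);print([(np.round(d['pixel'],1).tolist(),round(d['conf'],2),np.round(toplane(c,d['pixel'],0.03)[:2],3).tolist()) for d in spotter.look_for('block',c)])
E
```

```text
clock: 30.05
position: [0.4408, -0.0885, 0.0854]
ee_rot: [0.69, 0.581, 0.249, -0.354]
ft_force: [0.1, 0.2, 1.1]
grip_width: 0.746
grasp_force: 0.0
t 30.05 p [ 0.4408 -0.0885  0.0854] R [[0.201, 0.977, -0.068], [0.625, -0.075, 0.777], [0.754, -0.199, -0.626]] q [ 0.59  0.55 -0.04  1.82 -0.66  1.44  0.7 ] F [0.1 0.2 1.1] w 0.746 g 0.0
go [ 0.0024  0.0021 -0.0047] [-0.0088 -0.0046 -0.0061]
go [0.0019 0.0029 0.0952] [-0.0088 -0.0046 -0.0061]
[([293.1, 180.9], 0.86, [0.629, -0.118]), ([239.3, 275.4], 0.8, [0.435, -0.008]), ([365.1, 184.1], 0.63, [0.62, -0.268])]
[([265.4, 292.4], 0.78, [0.432, -0.01]), ([298.4, 201.3], 0.67, [0.624, -0.116]), ([310.4, 207.3], 0.23, [0.603, -0.139])]
```

```bash
python3 -m inch '[[[0.002,0.003,0.03,-0.009,-0.005,-0.006,-0.5],[0.002,0.003,0.055,-0.009,-0.005,-0.006,-0.5],[0.002,0.003,0.08,-0.009,-0.005,-0.006,-0.5],[0.002,0.003,0.092,-0.009,-0.005,-0.006,-0.5],[0.002,0.003,0.095,-0.009,-0.005,-0.006,-0.5],[0.002,0.003,0.095,-0.009,-0.005,-0.006,-0.5]]]';python3 - <<'E'
from h import *
P=(.437,-.012,-.079,-.19,-1)
st();go(*pick(*P,L=50,up=.001,zo=.003))
E
```

```text
clock: 30.85
position: [0.4427, -0.0184, 0.0327]
ee_rot: [0.691, 0.585, 0.253, -0.342]
ft_force: [0.0, -0.7, -0.1]
grip_width: 0.75
grasp_force: 0.0
t 30.85 p [ 0.4427 -0.0184  0.0327] R [[0.188, 0.981, -0.051], [0.635, -0.082, 0.768], [0.749, -0.176, -0.638]] q [ 0.53  0.57 -0.1   1.94 -0.74  1.25  0.73] F [ 0.  -0.7 -0.1] w 0.75 g 0.0
go [-0.0024 -0.0044  0.0079] [0.0113 0.0066 0.0071]
```

```bash
python3 -m inch '[[[0,0,0,0,0,0,-0.5],[0,0,0,0,0,0,-0.5]]]'; python3 - <<'E'
from h import *
P=(.437,-.012,-.079,-.19,-1)
go(*pick(*P,L=50,up=.001,zo=.003))
E
```

```text
clock: 31.05
position: [0.4426, -0.0187, 0.0324]
ee_rot: [0.691, 0.585, 0.253, -0.342]
ft_force: [0.3, 0.8, -0.0]
grip_width: 0.751
grasp_force: 0.0
go [-0.0019 -0.0043  0.0079] [0.0117 0.0067 0.0062]
```

```bash
python3 -m inch '[[[-0.002,-0.004,0.004,0.011,0.007,0.006,-0.5],[-0.002,-0.004,0.008,0.011,0.007,0.006,-0.5],[-0.002,-0.004,0.008,0.011,0.007,0.006,-0.5],[-0.002,-0.004,0.008,0.011,0.007,0.006,-0.5]]]'; python3 - <<'E'
from h import *
P=(.437,-.012,-.079,-.19,-1)
st();go(*pick(*P,L=50,up=.001,zo=.003))
E
```

```text
clock: 31.45
position: [0.4372, -0.0123, 0.0258]
ee_rot: [0.689, 0.583, 0.251, -0.349]
ft_force: [0.0, 0.4, 0.3]
grip_width: 0.744
grasp_force: 0.0
t 31.45 p [ 0.4372 -0.0123  0.0258] R [[0.195, 0.979, -0.062], [0.629, -0.076, 0.774], [0.753, -0.19, -0.63]] q [ 0.53  0.58 -0.1   1.95 -0.74  1.24  0.74] F [0.  0.4 0.3] w 0.744 g 0.0
go [-0.0001  0.0003 -0.0015] [-0.0014 -0.0011 -0.    ]
```

Close, then lift in the same turn (world up in tool axes is about (0.753,-0.19,-0.63)).

```bash
python3 -m inch '[[[0,0,-0.001,0,0,0,0],[0,0,-0.001,0,0,0,0.5],[0,0,-0.001,0,0,0,1],[0,0,-0.001,0,0,0,1],[0,0,-0.001,0,0,0,1],[0,0,-0.001,0,0,0,1]]]' 40;python3 -m inch '[[[0.022,-0.006,-0.019,0,0,0,1],[0.045,-0.012,-0.038,0,0,0,1],[0.075,-0.019,-0.063,0,0,0,1],[0.11,-0.028,-0.09,0,0,0,1],[0.15,-0.038,-0.126,0,0,0,1],[0.15,-0.038,-0.126,0,0,0,1]]]' 60;python3 - <<'E'
from h import *
st();P=place(0,-1,-28,L=50,zo=.003,up=.15);print(P[0]);go(*P)
E
```

```text
clock: 32.05
position: [0.4375, -0.0135, 0.0268]
ee_rot: [0.69, 0.583, 0.251, -0.349]
ft_force: [-1.0, -2.1, 5.2]
grip_width: 0.509
grasp_force: 40.6
clock: 32.65
position: [0.4389, -0.0141, 0.2309]
ee_rot: [0.689, 0.585, 0.252, -0.346]
ft_force: [0.1, -0.1, -1.4]
grip_width: 0.502
grasp_force: 61.0
t 32.65 p [ 0.4389 -0.0141  0.2309] R [[0.189, 0.98, -0.057], [0.631, -0.077, 0.772], [0.752, -0.182, -0.633]] q [ 0.53  0.25 -0.1   1.87 -0.72  1.55  0.48] F [ 0.1 -0.1 -1.4] w 0.502 g 61.03062172711361
[ 0.61672036 -0.19125618  0.17446791]
go [-0.1207  0.1983 -0.1111] [-0.0681 -1.4742 -1.301 ]
```

```bash
python3 -m inch '[[[-0.02,0.03,-0.02,-0.003,-0.07,-0.06,1],[-0.04,0.07,-0.04,-0.008,-0.18,-0.16,1],[-0.06,0.1,-0.055,-0.013,-0.29,-0.26,1],[-0.08,0.13,-0.075,-0.018,-0.4,-0.355,1],[-0.1,0.16,-0.09,-0.023,-0.51,-0.45,1],[-0.11,0.18,-0.1,-0.028,-0.62,-0.55,1],[-0.12,0.198,-0.111,-0.033,-0.73,-0.645,1],[-0.12,0.198,-0.111,-0.038,-0.84,-0.74,1],[-0.12,0.198,-0.111,-0.043,-0.95,-0.84,1],[-0.12,0.198,-0.111,-0.048,-1.05,-0.93,1]]]';python3 - <<'E'
from h import *
st();go(*place(0,-1,-28,L=50,zo=.003,up=.15))
E
```

```text
clock: 33.65
position: [0.6144, -0.189, 0.1674]
ee_rot: [0.403, 0.904, 0.02, 0.139]
ft_force: [0.2, 0.0, -2.0]
grip_width: 0.499
grasp_force: 61.2
t 33.65 p [ 0.6144 -0.189   0.1674] R [[-0.636, 0.724, 0.267], [0.735, 0.674, -0.076], [-0.235, 0.148, -0.961]] q [ 0.3   0.25 -0.09  1.77  0.05  0.84  0.92] F [ 0.2  0.  -2. ] w 0.499 g 61.24738342012279
go [-0.0048  0.0012 -0.006 ] [-0.0188 -0.4286 -0.3654]
```

```bash
python3 -m inch '[[[-0.005,0.001,-0.006,-0.005,-0.11,-0.09,1],[-0.005,0.001,-0.006,-0.01,-0.22,-0.18,1],[-0.005,0.001,-0.006,-0.014,-0.33,-0.28,1],[-0.005,0.001,-0.006,-0.019,-0.429,-0.365,1],[-0.005,0.001,-0.006,-0.019,-0.429,-0.365,1],[-0.005,0.001,-0.006,-0.019,-0.429,-0.365,1]]]';python3 - <<'E'
from h import *
st();go(*place(0,-1,-28,L=50,zo=.003,up=.15));go(*place(0,-1,-28,L=50,zo=.003,up=.06))
E
```

```text
clock: 34.25
position: [0.6161, -0.1921, 0.1744]
ee_rot: [0.231, 0.912, -0.082, 0.329]
ft_force: [0.1, 0.6, -0.4]
grip_width: 0.502
grasp_force: 61.3
t 34.25 p [ 0.6161 -0.1921  0.1744] R [[-0.676, 0.476, 0.562], [0.368, 0.88, -0.301], [-0.638, 0.003, -0.77]] q [ 0.15  0.09 -0.04  2.09  0.69  0.39  0.62] F [ 0.1  0.6 -0.4] w 0.502 g 61.30519760772586
go [-0.0002  0.001   0.    ] [-0.002  -0.0064 -0.0075]
go [0.0573 0.0007 0.0693] [-0.002  -0.0064 -0.0075]
```

```bash
python3 -m inch '[[[0.02,0.001,0.022,-0.002,-0.006,-0.007,1],[0.04,0.001,0.046,-0.002,-0.006,-0.007,1],[0.057,0.001,0.069,-0.002,-0.006,-0.007,1],[0.057,0.001,0.069,-0.002,-0.006,-0.007,1],[0.057,0.001,0.069,-0.002,-0.006,-0.007,1]]]';python3 - <<'E'
from h import *
st();go(*place(0,-1,-28,L=50,zo=.003,up=.01))
a=imaging.camera('top');b=imaging.camera('side')
cv2.imwrite('pics/m11.png',np.hstack([cv2.resize(a[130:280,220:420],(400,300)),cv2.resize(b[130:280,220:420],(400,300))]))
E
```

```text
clock: 34.75
position: [0.6183, -0.1924, 0.0864]
ee_rot: [0.227, 0.911, -0.084, 0.333]
ft_force: [0.6, -1.0, -0.4]
grip_width: 0.503
grasp_force: 61.3
t 34.75 p [ 0.6183 -0.1924  0.0864] R [[-0.675, 0.47, 0.568], [0.359, 0.883, -0.304], [-0.645, -0.001, -0.764]] q [0.03 0.24 0.09 2.16 1.21 0.24 0.06] F [ 0.6 -1.  -0.4] w 0.503 g 61.25757582311053
go [0.0349 0.0003 0.0384] [-0.0015  0.0024  0.0002]
```

View pics/m11.png

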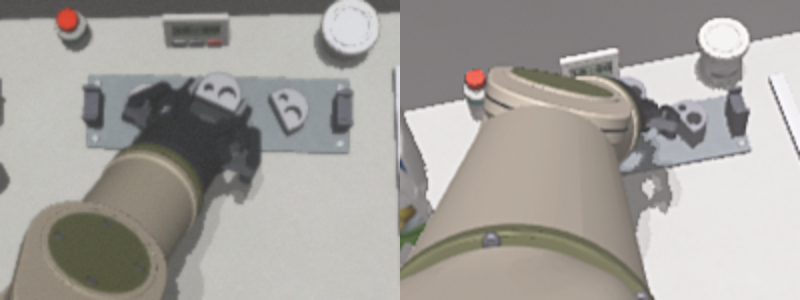

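The center slot is lined up, wells up. The left finger is nearer to block 3 than the right finger is to block 2, so I'll shift 5 mm right while descending.

```bash
python3 - <<'E'
from h import *
go(*place(-.005,-1,-28,L=50,zo=.003,up=.01))
E
python3 -m inch '[[[0,-0.004,0,0,0,0,1],[0.012,-0.004,0.014,0,0,0,1],[0.024,-0.004,0.028,0,0,0,1],[0.033,-0.004,0.04,0,0,0,1],[0.033,-0.004,0.04,0,0,0,1],[0.033,-0.004,0.04,0,0,0,1]]]';python3 - <<'E'
from h import *
st();go(*place(-.005,-1,-28,L=50,zo=.003))
E
```

```text
go [ 0.0347 -0.0046  0.0406] [-0.      0.005  -0.0006]
clock: 35.45
position: [0.6165, -0.1963, 0.035]
ee_rot: [0.227, 0.911, -0.083, 0.334]
ft_force: [0.1, 0.1, -1.7]
grip_width: 0.501
grasp_force: 61.3
t 35.45 p [ 0.6165 -0.1963  0.035 ] R [[-0.674, 0.47, 0.57], [0.358, 0.883, -0.304], [-0.646, -0.001, -0.764]] q [-0.    0.34  0.13  2.18  1.76  0.2  -0.51] F [ 0.1  0.1 -1.7] w 0.501 g 61.301188194192946
go [0.0068 0.     0.0081] [-0.0005  0.0039  0.0003]
```

```bash
python3 -m inch '[[[0.003,0,0.003,0,0.004,0,1],[0.0045,0,0.005,0,0.004,0,1],[0.0055,0,0.0065,0,0.004,0,1],[0.0055,0,0.0065,0,0.004,0,1]]]';python3 -m inch '[[[0.001,0,0.001,0,0,0,1],[0.0013,0,0.0016,0,0,0,1],[0.0013,0,0.0016,0,0,0,1]]]'
```

```text
clock: 35.85
position: [0.6162, -0.1957, 0.0254]
ee_rot: [0.227, 0.912, -0.083, 0.331]
ft_force: [0.3, 0.7, -1.4]
grip_width: 0.504
grasp_force: 61.3
clock: 36.15
position: [0.617, -0.1959, 0.0244]
ee_rot: [0.227, 0.912, -0.083, 0.332]
ft_force: [-1.2, 0.1, 3.9]
grip_width: 0.503
grasp_force: 61.8
```

```bash
python3 -m inch '[[[0.0005,0,0.0006,0,0,0,1],[0.0005,0,0.0006,0,0,0,1],[0,0,0,0,0,0,0.1],[0,0,0,0,0,0,-0.05],[0,0,0,0,0,0,-0.16],[0,0,0,0,0,0,-0.16],[0,0,0,0,0,0,-0.16]]]';python3 -m inch '[[[0,0,-0.01,0,0,0,-0.16],[0,0,-0.03,0,0,0,-0.16],[0,0,-0.06,0,0,0,-0.16],[0,0,-0.09,0,0,0,-0.16],[-0.04,0,-0.13,0,0,0,-0.16],[-0.08,0,-0.17,0,0,0,-0.16],[-0.1,0,-0.2,0,0,0,-0.16],[-0.1,0,-0.2,0,0,0,-0.16]]]';python3 - <<'E'
from h import *
st();go([.53,-.389,.25],down(-np.pi/2));go([.53,-.389,.25],down(np.pi/2))
for c in('top','side'):
    a=snap(c,c+'12.png');print([(np.round(d['pixel'],1).tolist(),round(d['conf'],2),np.round(toplane(c,d['pixel'],0.03)[:2],3).tolist()) for d in spotter.look_for('block',c)])
E
```

```text
clock: 36.85
position: [0.6161, -0.1956, 0.0232]
ee_rot: [0.227, 0.912, -0.083, 0.331]
ft_force: [0.1, -0.7, -0.0]
grip_width: 0.582
grasp_force: 0.0
clock: 37.65
position: [0.5709, -0.171, 0.2445]
ee_rot: [0.227, 0.912, -0.082, 0.332]
ft_force: [1.4, -1.0, -0.1]
grip_width: 0.578
grasp_force: 0.0
t 37.65 p [ 0.5709 -0.171   0.2445] R [[-0.676, 0.468, 0.569], [0.359, 0.884, -0.3], [-0.643, 0.002, -0.766]] q [-0.06 -0.13  0.13  2.14  0.56  0.55  0.75] F [ 1.4 -1.  -0.1] w 0.578 g 0.0
go [-0.0542 -0.2118  0.0378] [0.916  0.2252 2.5128]
go [-0.0542 -0.2118  0.0378] [-0.1684  0.6851 -0.4674]
[([328.5, 182.1], 0.83, [0.625, -0.192]), ([364.4, 185.5], 0.74, [0.617, -0.266]), ([290.6, 177.8], 0.61, [0.635, -0.113]), ([344.5, 184.2], 0.49, [0.62, -0.225])]
[([365.5, 189.9], 0.8, [0.617, -0.27]), ([341.9, 196.7], 0.65, [0.612, -0.214])]
```

Every view is used, so from here I rely on numbers. The networks report all three blocks on the plate. Next I fetch the bar, first bringing the tool vertical.

```bash
python3 - <<'E'
from h import *
go([.5,-.25,.28],down(-.1))
E
```

```text
go [-0.0052 -0.1026 -0.0459] [0.4122 0.6137 1.1318]
```

```bash
python3 -m inch '[[[-0.005,-0.03,-0.046,0.04,0.06,0.11,0],[-0.005,-0.06,-0.046,0.08,0.13,0.23,0],[-0.005,-0.1,-0.046,0.12,0.19,0.35,0],[-0.005,-0.103,-0.046,0.17,0.25,0.47,0],[-0.005,-0.103,-0.046,0.21,0.32,0.58,0],[-0.005,-0.103,-0.046,0.25,0.38,0.7,0],[-0.005,-0.103,-0.046,0.3,0.44,0.81,0],[-0.005,-0.103,-0.046,0.34,0.5,0.93,0],[-0.005,-0.103,-0.046,0.38,0.57,1.05,0],[-0.005,-0.103,-0.046,0.412,0.614,1.132,0]]]';python3 - <<'E'
from h import *
st();go([.53,-.3903,.2],down(-np.pi/2))
c='top';snap(c)
for l in('block','bar'): print([(np.round(d['pixel'],1).tolist(),round(d['conf'],2),np.round(toplane(c,d['pixel'],0.03)[:2],3).tolist()) for d in spotter.look_for(l,c)])
E
```

```text
clock: 38.85
position: [0.4992, -0.2505, 0.2774]
ee_rot: [0.743, 0.669, -0.002, -0.003]
ft_force: [0.6, 0.8, -0.2]
grip_width: 0.497
grasp_force: 0.0
t 38.85 p [ 0.4992 -0.2505  0.2774] R [[0.105, 0.994, -0.007], [0.994, -0.105, 0.003], [0.002, -0.007, -1.0]] q [ 0.08  0.17  0.35  1.61 -0.06  1.38  0.33] F [ 0.6  0.8 -0.2] w 0.497 g 0.0
go [-0.1359  0.0459  0.0768] [-0.0071  0.0037  1.4653]
[([294.4, 182.8], 0.86, [0.625, -0.12]), ([324.9, 179.5], 0.71, [0.631, -0.184]), ([300.5, 187.0], 0.47, [0.616, -0.133])]
[]
```

```bash
python3 -m inch '[[[-0.03,0.01,0.01,0,0,0.15,0.2],[-0.06,0.02,0.02,0,0,0.3,0.2],[-0.09,0.03,0.03,0,0,0.45,0.2],[-0.12,0.04,0.05,0,0,0.6,0.2],[-0.136,0.046,0.077,0,0,0.75,0.2],[-0.136,0.046,0.077,0,0,0.9,0.2],[-0.136,0.046,0.077,0,0,1.05,0.2],[-0.136,0.046,0.077,0,0,1.2,0.2],[-0.136,0.046,0.077,-0.003,0.003,1.35,0.2],[-0.136,0.046,0.077,-0.007,0.004,1.465,0.2]]]';python3 - <<'E'
from h import *
st();go([.5296,-.3903,.034],down(-np.pi/2))
for c in('side','top'):
    snap(c)
    for l in('bar',): print([(np.round(d['pixel'],1).tolist(),round(d['conf'],2),np.round(toplane(c,d['pixel'],0.015)[:2],3).tolist()) for d in spotter.look_for(l,c)])
E
```

```text
clock: 40.0
position: [0.5313, -0.3894, 0.2015]
ee_rot: [1.0, 0.001, 0.002, 0.001]
ft_force: [0.1, 0.3, 0.3]
grip_width: 0.401
grasp_force: 0.0
t 40.0 p [ 0.5313 -0.3894  0.2015] R [[1.0, 0.003, 0.005], [0.003, -1.0, -0.003], [0.005, 0.003, -1.0]] q [ 0.11  0.48  0.63  1.46 -0.29  1.29 -0.8 ] F [0.1 0.3 0.3] w 0.401 g 0.0
go [-0.0025  0.0004  0.1675] [ 0.0027 -0.0048  0.0028]
[([441.4, 249.9], 0.88, [0.441, -0.389])]
[([422.8, 185.6], 0.75, [0.618, -0.39]), ([395.1, 142.4], 0.47, [0.712, -0.335])]
```

```bash
python3 -m inch '[[[-0.002,0,0.05,0.003,-0.005,0.003,0.2],[-0.002,0,0.1,0.003,-0.005,0.003,0.2],[-0.002,0,0.14,0.003,-0.005,0.003,0.2],[-0.002,0,0.16,0.003,-0.005,0.003,0.2],[-0.002,0,0.167,0.003,-0.005,0.003,0.2],[-0.002,0,0.167,0.003,-0.005,0.003,0.2]]]';python3 - <<'E'
from h import *
st();go([.5296,-.3903,.034],down(-np.pi/2))
E
python3 -m inch '[[[0,0,0,0,0,0,0.5],[0,0,0,0,0,0,1],[0,0,0,0,0,0,1],[0,0,0,0,0,0,1],[0,0,0,0,0,0,1],[0,0,0,0,0,0,1]]]' 40
```

```text
clock: 40.8
position: [0.5304, -0.3902, 0.0349]
ee_rot: [1.0, 0.003, -0.0, -0.001]
ft_force: [0.0, 0.4, 0.2]
grip_width: 0.399
grasp_force: 0.0
t 40.8 p [ 0.5304 -0.3902  0.0349] R [[1.0, 0.005, -0.0], [0.005, -1.0, 0.001], [-0.0, -0.001, -1.0]] q [ 0.16  0.65  0.55  1.59 -0.39  1.01 -0.73] F [0.  0.4 0.2] w 0.399 g 0.0
go [-0.0008  0.0001  0.0009] [-0.0014  0.0004  0.0052]
clock: 41.4
position: [0.5316, -0.391, 0.0373]
ee_rot: [1.0, 0.002, 0.002, 0.0]
ft_force: [-1.3, 1.6, 7.4]
grip_width: 0.138
grasp_force: 40.5
```

```bash
python3 -m inch '[[[0,0,-0.03,0,0,0,1],[0,0,-0.07,0,0,0,1],[0,0,-0.11,0,0,0,1],[0,0,-0.15,0,0,0,1],[0,0,-0.18,0,0,0,1],[-0.01,-0.05,-0.18,0,0,0,1],[-0.03,-0.1,-0.18,0,0,0,1],[-0.03,-0.14,-0.18,0,0,0,1],[-0.03,-0.14,-0.18,0,0,-0.1,1],[-0.03,-0.14,-0.18,0,0,-0.2,1]]]' 60;python3 -m inch '[[[0,0,0,0,0,-0.14,1],[0,0,0,0,0,-0.28,1],[0,0,0,0,0,-0.42,1],[0,0,0,0,0,-0.56,1],[0,0,0,0,0,-0.7,1],[0,0,0,0,0,-0.84,1],[0,0,0,0,0,-0.98,1],[0,0,0,0,0,-1.12,1],[0,0,0,0,0,-1.26,1],[0,0,0,0,0,-1.34,1]]]';python3 - <<'E'
from h import *
st();go([.621,-.1962,.2],down(-.035))
E
```

```text
clock: 42.4
position: [0.5005, -0.2487, 0.2163]
ee_rot: [0.994, 0.105, 0.001, -0.001]
ft_force: [-0.5, -0.8, -2.2]
grip_width: 0.132
grasp_force: 60.9
clock: 43.4
position: [0.5, -0.2508, 0.216]
ee_rot: [0.715, 0.699, 0.001, 0.0]
ft_force: [0.8, 0.4, -1.0]
grip_width: 0.135
grasp_force: 60.9
t 43.4 p [ 0.5    -0.2508  0.216 ] R [[0.022, 1.0, 0.001], [1.0, -0.022, 0.001], [0.001, 0.001, -1.0]] q [-0.    0.21  0.45  1.71 -0.1   1.24  0.44] F [ 0.8  0.4 -1. ] w 0.135 g 60.91061353683472
go [0.0573 0.1197 0.0163] [ 0.0014 -0.0009  0.0127]
```

```bash
python3 -m inch '[[[0.02,0.04,0.01,0,0,0.013,1],[0.04,0.08,0.016,0.001,-0.001,0.013,1],[0.058,0.12,0.016,0.001,-0.001,0.013,1],[0.058,0.12,0.016,0.001,-0.001,0.013,1],[0.058,0.12,0.06,0.001,-0.001,0.013,1],[0.058,0.12,0.09,0.001,-0.001,0.013,1],[0.058,0.12,0.09,0.001,-0.001,0.013,1]]]';python3 - <<'E'
from h import *
st();go([.621,-.195,.082],down(-.035))
for c in('side','top'):
    snap(c,c+'14.png')
    for l in('bar','carrier'): print([(np.round(d['pixel'],1).tolist(),round(d['conf'],2),np.round(toplane(c,d['pixel'],0.1)[:2],3).tolist()) for d in spotter.look_for(l,c)])
E
```

```text
clock: 44.1
position: [0.6192, -0.1951, 0.1216]
ee_rot: [0.721, 0.693, -0.002, -0.003]
ft_force: [0.1, 0.7, -1.3]
grip_width: 0.13
grasp_force: 60.8
t 44.1 p [ 0.6192 -0.1951  0.1216] R [[0.04, 0.999, -0.007], [0.999, -0.04, 0.001], [0.001, -0.008, -1.0]] q [-0.05  0.5   0.38  1.55 -0.2   1.14  0.33] F [ 0.1  0.7 -1.3] w 0.13 g 60.807387828826904
go [0.0001 0.0021 0.0396] [-0.0075 -0.0011 -0.0054]
[([366.5, 174.5], 0.74, [0.612, -0.267])]
[([364.6, 201.2], 0.96, [0.549, -0.245])]
[([376.8, 176.5], 0.71, [0.622, -0.285])]
[([374.1, 191.5], 0.74, [0.593, -0.279])]
```

```bash
python3 -m inch '[[[0,0.002,0.01,-0.007,-0.001,-0.005,1],[0,0.002,0.02,-0.007,-0.001,-0.005,1],[0,0.002,0.028,-0.007,-0.001,-0.005,1],[0,0.002,0.033,-0.007,-0.001,-0.005,1],[0,0.002,0.033,-0.007,-0.001,-0.005,1],[0,0.002,0.033,-0.007,-0.001,-0.005,1]]]';python3 - <<'E'
from h import *
st();go([.621,-.195,.082],down(-.035))
E
```

```text
clock: 45.0
position: [0.6238, -0.1961, 0.0926]
ee_rot: [0.72, 0.694, 0.002, 0.003]
ft_force: [0.3, 0.4, -1.2]
grip_width: 0.129
grasp_force: 60.9
t 45.0 p [ 0.6238 -0.1961  0.0926] R [[0.036, 0.999, 0.006], [0.999, -0.036, -0.001], [-0.001, 0.007, -1.0]] q [-0.04  0.53  0.37  1.57 -0.21  1.07  0.35] F [ 0.3  0.4 -1.2] w 0.129 g 60.9058678150177
go [ 0.001  -0.0029  0.0106] [ 0.0065  0.0011 -0.0009]
```

```bash
python3 -m inch '[[[0.001,-0.002,0,0.004,0,0,1],[0.001,-0.002,0,0.004,0,0,1],[0.001,-0.002,0,0.004,0,0,1]]]';python3 - <<'E'
from h import *
for i in range(3):
    imaging.camera('top');o=sensors.get_obs();print(np.round(o['position'],4),np.round(Rn.from_quat(o['ee_rot']).as_matrix()[:,2],4))
go([.621,-.195,.082],down(-.035))
E
```

```text
clock: 45.3
position: [0.6219, -0.1949, 0.0929]
ee_rot: [0.72, 0.694, 0.001, 0.001]
ft_force: [0.3, -0.8, -0.8]
grip_width: 0.133
grasp_force: 60.9
[ 0.6219 -0.1949  0.0929] [ 0.0029 -0.0011 -1.    ]
[ 0.6219 -0.1949  0.0928] [ 0.0029 -0.0011 -1.    ]
[ 0.6219 -0.1949  0.0928] [ 0.0029 -0.0011 -1.    ]
go [-0.0001 -0.0009  0.0108] [ 0.0029  0.001  -0.0007]
```

```bash
python3 -m inch '[[[0,-0.001,0.004,0.003,0.001,0,1],[0,-0.001,0.007,0.003,0.001,0,1],[0,-0.001,0.009,0.003,0.001,0,1],[0,-0.001,0.009,0.003,0.001,0,1],[0,-0.001,0.009,0.003,0.001,0,1]]]';python3 -m inch '[[[0,0,0.001,0,0,0,1],[0,0,0.002,0,0,0,1],[0,0,0.002,0,0,0,1]]]'
```

```text
clock: 45.95
position: [0.6208, -0.1949, 0.0835]
ee_rot: [0.72, 0.694, -0.0, -0.0]
ft_force: [-0.4, 0.3, -1.4]
grip_width: 0.127
grasp_force: 60.9
clock: 46.25
position: [0.621, -0.1949, 0.0833]
ee_rot: [0.72, 0.694, 0.0, -0.0]
ft_force: [-7.2, 3.2, 14.7]
grip_width: 0.129
grasp_force: 62.9
```

```bash
python3 -m inch '[[[0,0,-0.0012,0,0,0,1],[0,0,-0.0012,0,0,0,1],[0,0,-0.0012,0,0,0,0.5],[0,0,-0.0012,0,0,0,0.2],[0,0,-0.0012,0,0,0,0.2],[0,0,-0.0012,0,0,0,0.2],[0,0,-0.0012,0,0,0,0.2]]]';python3 -m inch '[[[0,0,-0.02,0,0,0,0.2],[0,0,-0.06,0,0,0,0.2],[0,0,-0.1,0,0,0,0.2],[0,0,-0.15,0,0,0,0.2],[-0.02,-0.05,-0.2,0,0,0,0.2],[-0.02,-0.1,-0.2,0,0,0,0.2],[-0.02,-0.15,-0.2,0,0,0,0.2],[-0.02,-0.2,-0.2,0,0,0,0.2],[-0.02,-0.23,-0.2,0,0,0,0.2],[-0.02,-0.23,-0.2,0,0,0,0.2]]]';python3 - <<'E'
from h import *
st()
for c in('top','side'):
    snap(c,c+'15.png')
    for l,z in(('bar',.056),('block',.035),('carrier',.03),('timer',.02),('cup',.02),('reagent',.02)): print(l,[(np.round(d['pixel'],1).tolist(),round(d['conf'],2),np.round(toplane(c,d['pixel'],z)[:2],3).tolist()) for d in spotter.look_for(l,c)])
E
```

```text
clock: 46.95
position: [0.6208, -0.1949, 0.0827]
ee_rot: [0.72, 0.694, -0.0, -0.0]
ft_force: [0.1, 0.0, -0.4]
grip_width: 0.406
grasp_force: 0.0
clock: 47.95
position: [0.3856, -0.2075, 0.2835]
ee_rot: [0.721, 0.693, 0.001, -0.0]
ft_force: [-0.7, -0.5, -0.9]
grip_width: 0.401
grasp_force: 0.0
t 47.95 p [ 0.3856 -0.2075  0.2835] R [[0.039, 0.999, 0.001], [0.999, -0.039, 0.002], [0.002, 0.001, -1.0]] q [-0.08 -0.14  0.43  1.89  0.06  1.38  0.3 ] F [-0.7 -0.5 -0.9] w 0.401 g 0.0
bar [([318.6, 146.6], 0.69, [0.695, -0.172]), ([331.0, 182.9], 0.64, [0.619, -0.197])]
block [([366.6, 190.2], 0.73, [0.606, -0.27]), ([328.5, 185.5], 0.41, [0.617, -0.192])]
carrier [([334.1, 193.7], 0.61, [0.6, -0.203])]
timer [([317.8, 143.7], 0.98, [0.711, -0.17])]
cup [([394.8, 146.7], 0.67, [0.701, -0.333]), ([253.5, 142.6], 0.54, [0.715, -0.032])]
reagent [([255.3, 147.7], 0.57, [0.704, -0.036])]
bar [([304.1, 196.0], 0.87, [0.619, -0.13])]
block [([299.5, 208.2], 0.71, [0.603, -0.115]), ([327.4, 201.0], 0.44, [0.606, -0.179])]
carrier [([300.8, 212.6], 0.67, [0.594, -0.115])]
timer [([315.4, 168.0], 0.73, [0.711, -0.174])]
cup [([304.4, 196.4], 0.53, [0.64, -0.132])]
reagent [([259.1, 177.7], 0.87, [0.716, -0.039]), ([297.9, 204.3], 0.48, [0.623, -0.114])]
```

Numerical check: compare the bar's outline in the top view with the initial seated one.

```bash
python3 - <<'E'
from h import *
for n in('top0.png','top15.png'):
    im=cv2.imread('pics/'+n)[165:200,255:405]
    for th in(200,):
        m=(im.min(2)>th).astype(np.uint8)
        k,l,s,c=cv2.connectedComponentsWithStats(m)
        P=np.argwhere(np.isin(l,[i for i in range(1,k) if s[i,4]>40]))[:,::-1].astype(np.float32)+[255,165]
        print(n,len(P),cv2.minAreaRect(P.astype(np.float32)),P.min(0),P.max(0))
        for cols in((258,275),(300,312),(345,360),(380,400)):
            q=P[(P[:,0]>=cols[0])&(P[:,0]<cols[1])];print(cols,len(q),q[:,1].mean() if len(q) else None)
E
```

```text
top0.png 609 ((330.00323486328125, 181.33502197265625), (132.1498565673828, 6.7657151222229), 1.1123994588851929) [264. 177.] [396. 186.]
(258, 275) 72 179.79166666666666
(300, 312) 70 180.71428571428572
(345, 360) 73 181.73972602739727
(380, 400) 106 182.43396226415095
top15.png 665 ((330.01727294921875, 181.7562255859375), (134.12652587890625, 7.5095977783203125), 1.3322198390960693) [263. 177.] [397. 187.]
(258, 275) 81 180.96296296296296
(300, 312) 73 181.2876712328767
(345, 360) 71 182.61971830985917
(380, 400) 123 183.1869918699187
```

```bash
python3 -c "
from workcell import order
print(order.hand_in())"
```

```text
the job is handed in; nothing more can be done
None
```

I handed the job in at about 48 s: three blocks stand wells up on the plate, the bar is back across both saddles, and the bystanders are where they were. The hand-in returned no verdict, and I checked the final state from camera numbers and contact heights only, because my picture views were used up.

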